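# Raise the table easel's mast until it locks and stand the painting on it

### The arm

A 6-joint arm with a two-finger parallel gripper is mounted at the origin on the work surface. World frame = base frame: x ahead of the robot, y to its left, z up, the work surface at z = 0. Lengths are in mm, angles in rad, forces in N, time in s.
With the tool pointing down it reaches from about 425 to 1125 mm from the base axis. Payload 14.9 kg.
Tool frame: the origin (TCP) lies at the very end of the fingers, on their centre line; the grasp point (between the pads) lies 19 mm behind it; x points along the fingers, y is the direction in which the jaws open and shut, and the axes are right-handed (so a half turn about x gives the same grasp; the last joint's range is limited). The gripper opens to 91 mm and grips with 3 to 60 N. Pads are 32 mm wide; open, the fingers measure 118 mm over their backs; the gripper's body (76 mm by 178 mm) begins 60 mm behind the grasp point.
Start: joints at [1.109, 0.379, 1.734, -0, 1.028, -0.033], TCP at [291.054, 636.636, 183.232] pointing down, gripper open.
Joint ranges: [-2.77, 2.77], [-0.74, 2.19], [0, 2.66], [-1.06, 4.2], [0.31, 2.87], [-3.08, 3.08]. Speed limits (rad/s): [1.89, 1.89, 2.39, 3.14, 3.14, 3.14].

### API

Orientations are given as [roll, pitch, yaw] about the fixed x, y, z axes, in that order (R = Rz(yaw) Ry(pitch) Rx(roll)).
In Python, from bench import arm gives the robot as it stands.
- The arm moves only by the tool servo_tool, never from a script. Its argument "steps" is one flat list of numbers, 7 for each row, row after row: the closure, from 0 (fully open) to 1 (shut), then the shift along the world's x, y, z in cm, then the turn, a rotation vector about the world's x, y, z in degrees. A call has exactly 10 rows; each row is the pose to reach, as a shift and turn from the pose measured when the call began; what a row does not reach only later rows make up. A row lasts 1/10 s, in which the tool goes at most 50 mm and 8.59 degrees, less where a joint would pass 70% of its speed; a pose out of reach is approached as far as the arm can. A call with a gripper value outside its range is refused whole. The fingers move at their own pace and stop on an object; "force" is the grip in N (left out, the last holds). Time passes only in rows, so rows that repeat a pose let the fingers close, or fill a call up. It gives the time, the measured TCP pose, the force and the opening at its end, in the units of the state.
- arm.get_state(): the state, without advancing time (a new reading comes with each control period).
- arm.snapshot(name): name is "scene" or "side" or "wrist"; returns a dict with "image" (384x512x3 uint8, red, green, blue), "mtx" (3x3 intrinsics, pixels), "R" (3x3) and "t" (3): a world point X has camera coordinates R X + t. Camera axes: x right, y down, z forward; pixel columns grow to the right and rows downward; lengths in mm; the calibration is good to about 2 mm. The wrist camera is an equidistant fisheye: a pixel r from the principal point sees the ray r / f radians off the axis. A picture is of the moment at which its call begins. There is no depth.
- arm.job_done(): hands the job in, once; it reports no verdict.
Trained networks look in the newest picture that a camera, given by its name, has taken for a name from the list of things; names that differ only in an ending like _2 or _b are one class to them, and where a whole thing is asked for, a point or a joint stands for the part that bears it (a point fixed in the world has none). Each returns a list of dicts, best first, with "score" (0 to 1); they miss things now and then, are a little off and sometimes report something else, mostly with a low value. They report only what shows in the picture. A call takes as long as a camera call.
- arm.recognise(camera, name): "at" ([column, row] in pixels, amid what is visible of it).
The state is a dict: "t": time; "joint_pos": joint angles; "dq": joint speeds; "effort": joint torques, N m; "eef_pos": TCP position; "orientation": TCP orientation; "ft_force": force on the tool from outside, world axes, zero at the start; "wrist_torque": the same for the moment, N m; "width": opening from 0.0 (shut) to 1.0 (fully open).
Only numpy, scipy, OpenCV 4.12 (cv2) and the standard library are available. Lean on these libraries where they do the work, as an engineer would, in place of code of your own. Each camera call takes 0.05 s, during which the arm holds its last target.

### The job

Set up the little table easel for display: first pull its telescoping mast up by the wooden crossbar until the lock button clicks out and the mast stays up on its own. Then lift the tall painted panel (not the square one) out of the drying rack and stand it gently on the easel's ledge, roughly centred, painted side facing forward, leaning back against the crossbar. Let go of it and do not disturb the square panel, the mug or the plate.

Things in the scene. Friction and masses are not known exactly. Their poses are not given: they have to be found in the camera images.
- easel: Table easel, fixed to the table wherever it stands. Origin: on the table under the base plate (150 x 150 x 12 mm, dark steel; the plate's centre lies 10 mm behind the origin); x points to the easel's front, z up. A square aluminium sleeve (22 x 30 mm outside), a ledge and the mast stand on it, all leaning back (top towards the easel's -x) by 0.21 rad (12 degrees) from vertical.
- mast (a joint): Mast's extension out of the sleeve along the leaning axis, m: 0 down, starts at 0 to 0.02, locks at about 0.070 (0.067 to 0.072 once locked), hard stop 0.073. Slides stiffly (3 to 7 N up); friction holds it anywhere, but only the button locks it. Once up, a panel on the ledge stands 52 mm higher than the crossbar; with the mast down it would topple back.
- button (a joint): Sprung lock button of 10 mm diameter on the mast: near 0 while it is hidden and pressed in behind the front wall of the sleeve; springs out by itself to 0.008 m (stands out of the hole at the top of the sleeve's front) when the mast reaches its lock height. It is not to be pressed.
- crossbar (a point): Centre of the wooden crossbar at the top of the mast, a bar 70 mm wide (its y), 28 mm thick front to back (its x) and 16 mm tall (its z). Its z is the leaning pull axis, its x points to the easel's front. With the mast fully down, 28 mm are free between the bar's underside and the sleeve's top. A 12 x 16 mm steel stem runs down from the bar; grip the bar front and back at its middle.
- ledge (a point): Point in the middle of the ledge's upper face (axes as easel), 73 mm above the table. The ledge is 150 mm wide, a channel 22 mm front to back for the 14 mm panel, between a back fence and a front lip, both 10 mm high. Its floor is square to the leaning axis, thus 0.21 rad off level, higher at the front. The back fence is in line with the front face of the crossbar, which is what the panel leans on.
- rack: Plywood drying rack, fixed to the table wherever it stands, 130 x 130 x 12 mm base with two slots along its y, 35 mm to either side (its x) of the origin; each slot is 18 mm wide between strips 22 mm high. Origin: centre of its underside.
- panel: The tall painted canvas panel, 14 mm thick (its x), 130 mm wide (its y), 200 mm tall (its z), about 0.25 kg, rigid. Origin at its centre; its +x face is the painted side. It starts upright in one of the two rack slots, its bottom 12 mm above the table, painted side towards the rack's +x.
- panel_foot (a point): Middle of the tall panel's bottom edge, 100 mm below its centre along its own z.
- square_panel: The square panel in the other rack slot, 14 mm thick (x), 120 mm wide, 110 mm tall; origin at its centre. Leave alone.
- mug: White mug, 82 mm diameter, 95 mm tall, origin under its centre. Leave alone.
- plate: White plate, 150 mm diameter, 16 mm tall, origin under its centre. Leave alone.

How it is judged (in metres and radians):
On the way, in this order (a step that is already met when the one before it is completed fails the run):
1. the mast is up at its lock height with the button sprung out (value of joint mast above 0.064 m and value of joint button above 0.006 m), for 0.2 s.
2. after that, the tall panel is lifted out of the rack (distance of panel from where it was at the start of the episode above 0.06 m), for 0.1 s.
At the end, for the whole second after the job is handed in: Mast above 64 mm, button out over 6 mm; tall panel at rest, bottom edge on the ledge (within 10 mm front to back, 6 mm in height, 30 mm of the middle sideways), its lean within 0.12 rad of the easel's, square to it within 0.15 rad, painted side away from the crossbar (all of step 1 and x of panel_foot in the frame of ledge between -0.01 and 0.01 m and y of panel_foot in the frame of ledge between -0.03 and 0.03 m and z of panel_foot in the frame of ledge between -0.006 and 0.006 m and angle between the z axis of panel and the z axis of crossbar, either way round below 0.12 rad and angle between the y axis of panel and the y axis of crossbar, either way round below 0.15 rad and x of crossbar in the frame of panel below 0 m and linear speed of panel below 0.01 m/s); the robot touches nothing.
It fails at once if the square panel, the mug or the plate is moved by more than 25 mm (distance of any of square_panel, mug, plate from where it was at the start of the episode above 0.025 m).
It fails at once if the tall panel is dropped or falls (faster than 0.5 m/s out of the fingers) (linear speed of panel above 0.5 m/s and contact force between the fingers and panel below 0.05 N).
It also fails if it takes over 67 s, if anything falls off the work surface, if the arm or the gripper's body presses on something with over 40 N, if the wrist force passes 120 N, or if a joint passes its speed limit or range.

## Working session

There is one attempt and no reset: what is moved stays moved. The work goes in short steps, Python scripts to look and compute and a tool call to move; the robot and the scene stay as the last step left them, time stands still between calls to the robot, and variables do not carry over. Pictures are saved under pics/ and viewed, and the job is handed in when it is done.

Besides the shell and the picture viewer there is one more tool, called after ">>>" by a JSON object that holds its "fn" and its "kwargs", one argument or row to a line. servo_tool: Moves the arm, as the interface text tells. Its arguments: {"type":"object","properties":{"steps":{"type":"array"},"force":{"type":"number"}},"required":["steps"]}

```bash
mkdir -p pics
cat > h.py <<'E'
import numpy as np, cv2, pickle
from bench import arm
def snap(c,fn):
    s=arm.snapshot(c); cv2.imwrite('pics/%s.png'%fn, s['image'][:,:,::-1]); pickle.dump(s,open('pics/%s.pkl'%fn,'wb')); return s
E
python3 - <<'E'
from h import *
print(arm.get_state())
for c in ['scene','side','wrist']:
    s=snap(c,c+'0'); print(c,s['mtx'].tolist(),s['R'].round(4).tolist(),s['t'].tolist())
    for n in ['easel','crossbar','ledge','rack','panel','square_panel','mug','plate','button']:
        try: print(n,[(np.round(d['at']).tolist(),round(d['score'],2)) for d in arm.recognise(c,n)][:3])
        except Exception as e: print(n,e)
print(arm.get_state()['t'])
E
```

```text
{'t': 0.0, 'joint_pos': array([ 1.10871717e+00,  3.79359427e-01,  1.73476787e+00, -6.46166954e-06,
        1.02849168e+00, -3.33048675e-02]), 'dq': array([-0.00013157,  0.00035086, -0.00231512, -0.00077724,  0.00172611,
        0.00223597]), 'effort': array([-8.13601742e-03, -7.63744855e+01, -4.34339654e+01,  6.47624815e-02,
        4.26029193e-02, -8.47866886e-05]), 'eef_pos': array([290.85448316, 636.25777869, 182.62902168]), 'orientation': array([-1.59871196,  1.56976999, -2.02748291]), 'ft_force': array([-1.17407107, -0.00332301,  0.1080576 ]), 'wrist_torque': array([-0.00238303,  0.01321772, -0.01584536]), 'width': 0.9968813204810132}
scene [[409.7027289360793, 0.0, 257.62914173599154], [0.0, 409.7027289360793, 191.21071849692774], [0.0, 0.0, 1.0]] [[0.8744, 0.4851, 0.0024], [0.3753, -0.6735, -0.6368], [-0.3074, 0.5578, -0.771]] [-491.65757457481294, -126.37404971996601, 1172.1792785290588]
easel [([186.0, 286.0], 0.78)]
crossbar [([162.0, 250.0], 0.78)]
ledge [([187.0, 288.0], 0.64), ([332.0, 144.0], 0.59)]
rack [([311.0, 166.0], 0.87)]
panel [([330.0, 142.0], 0.81)]
square_pan
[... 400 characters left out ...]
edge [([239.0, 323.0], 0.56), ([214.0, 265.0], 0.49)]
rack [([265.0, 173.0], 0.9)]
panel [([281.0, 133.0], 0.92)]
square_panel [([258.0, 149.0], 0.66)]
mug [([340.0, 200.0], 0.58), ([257.0, 153.0], 0.22)]
plate [([178.0, 227.0], 0.64)]
button [([338.0, 201.0], 0.52)]
wrist [[297.3186396354542, 0.0, 261.82969348119997], [0.0, 297.3186396354542, 194.12912479295133], [0.0, 0.0, 1.0]] [[0.4154, 0.9096, -0.0005], [0.8826, -0.4029, 0.2423], [0.2202, -0.1011, -0.9702]] [-700.4497026976226, -28.226330538275814, 391.0371763186153]
easel [([5.0, 372.0], 0.67)]
crossbar []
ledge [([5.0, 370.0], 0.92)]
rack []
panel []
square_panel [([7.0, 370.0], 0.71)]
mug []
plate []
button [([5.0, 372.0], 0.49)]
1.5
```

View pics/scene0.png

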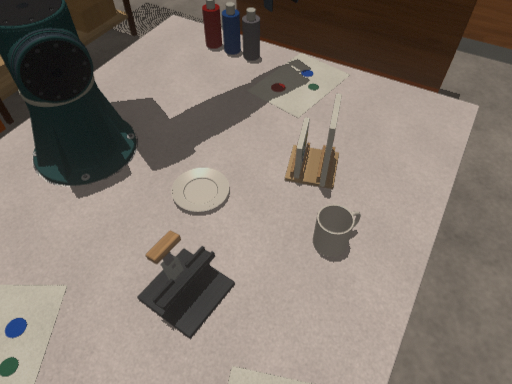

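View pics/side0.png

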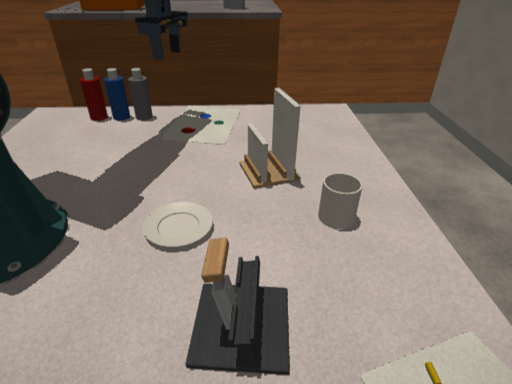

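View pics/wrist0.png

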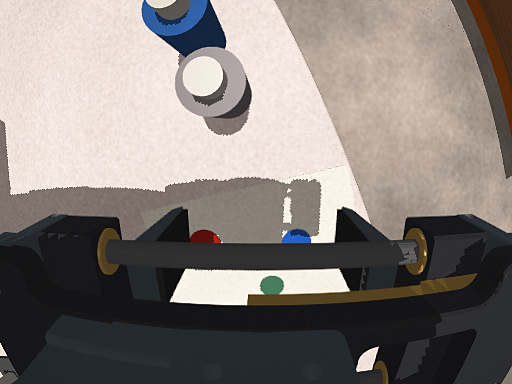

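The scene view shows the easel at about (186,290) with its crossbar at (163,247), the rack at (313,166) with the tall panel in the right slot, and the mug and plate clear of both. I'll zoom in to pick corners.

Run:
```python
import cv2
def z(f,x0,y0,w,h,k,o):
    i=cv2.imread('pics/%s.png'%f)[y0:y0+h,x0:x0+w]; i=cv2.resize(i,None,fx=k,fy=k,interpolation=cv2.INTER_CUBIC)
    for a in range(0,w,10): cv2.putText(i,str(x0+a),(a*k,8),0,.3,(0,0,255),1); cv2.line(i,(a*k,0),(a*k,h*k),(0,0,255) if a%50==0 else (180,180,0),1) if a%20==0 else 0
    for a in range(0,h,10): cv2.putText(i,str(y0+a),(0,a*k+8),0,.3,(0,0,255),1); cv2.line(i,(0,a*k),(w*k,a*k),(180,180,0),1) if a%20==0 else 0
    cv2.imwrite('pics/%s.png'%o,i)
z('scene0',130,225,115,115,5,'z1'); z('side0',180,230,120,140,4,'z2'); z('scene0',270,90,90,110,5,'z3'); z('side0',230,80,80,110,5,'z4')
```

```text
(no output)
```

View pics/z1.png

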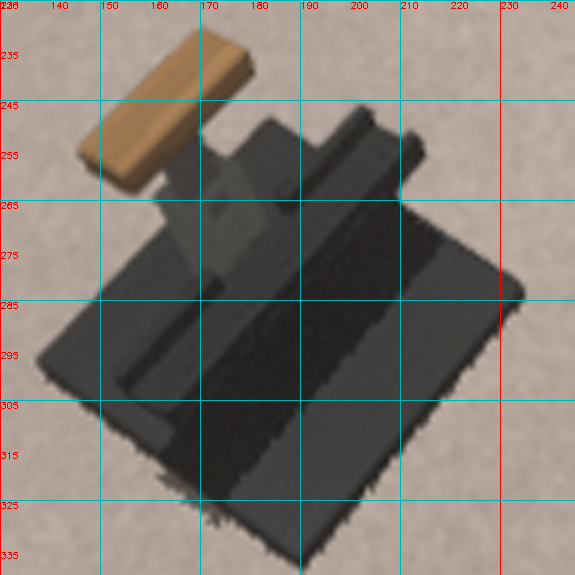

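View pics/z2.png

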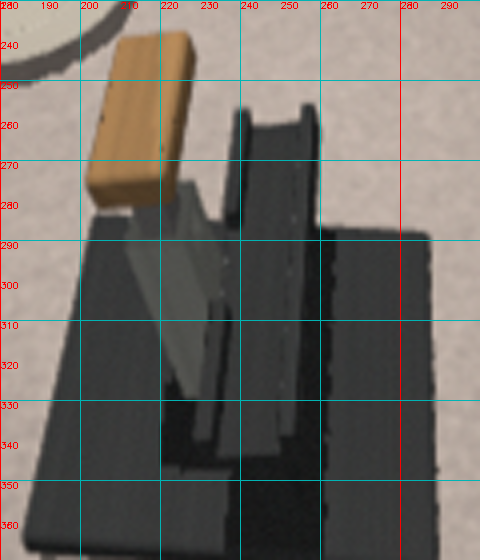

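View pics/z3.png

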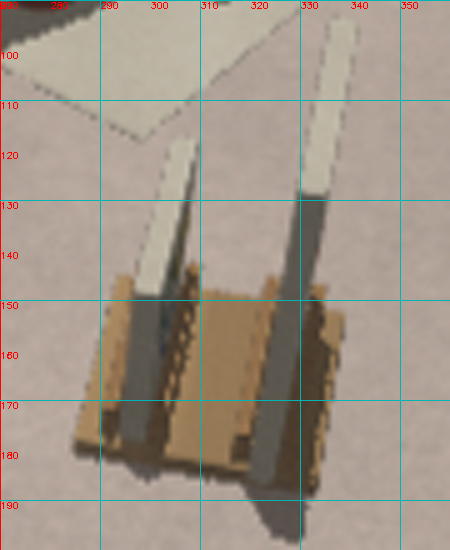

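View pics/z4.png

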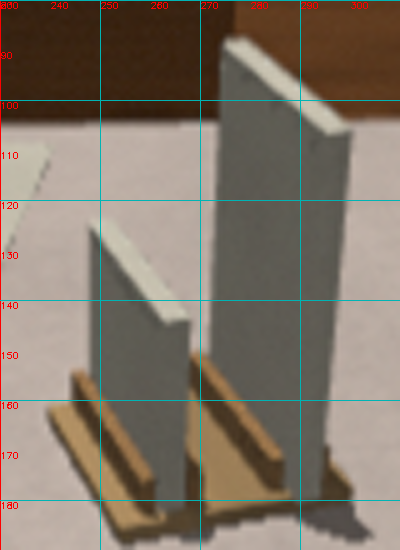

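```bash
cat > fit.py <<'E'
from h import *
from scipy.optimize import least_squares
S={c:pickle.load(open('pics/%s0.pkl'%c,'rb')) for c in('scene','side')}
def proj(c,P):
    s=S[c]; q=np.array(P)@s['R'].T+s['t']; q=q@s['mtx'].T; return q[:,:2]/q[:,2:]
def rz(a): return np.array([[np.cos(a),-np.sin(a),0],[np.sin(a),np.cos(a),0],[0,0,1]])
L=0.21; Ry=np.array([[np.cos(L),0,-np.sin(L)],[0,1,0],[np.sin(L),0,np.cos(L)]]) # z leans to -x
def T(p,P): return np.array(P,float)@rz(p[2]).T+[p[0],p[1],0]
bp=lambda sx,sy,z:[-10+75*sx,75*sy,z]
cb=lambda p,sx,sy,sz:list(np.array([p[3],0,p[4]])+Ry@[14*sx,35*sy,8*sz])
def res(p):
    r=[]
    for c,m,o in OB:
        r.append(proj(c,T(p,[m(p)]))[0]-o)
    return np.array(r).ravel()
OB=[]
for c,a,o in [('scene',(-1,-1,12),(137.5,296)),('scene',(1,1,12),(234.5,282.5)),('scene',(1,-1,0),(190.5,338.5)),
  ('side',(1,1,12),(286.5,288)),('side',(-1,-1,12),(186.5,365.5)),('side',(1,-1,12),(289,370))]:
    if c=='side' and a[:2]==(1,-1): continue
    OB.append((c,(lambda p,a=a:bp(*a)),np.array(o)))
for c,a,o in [('scene',(-1,1,1),(170.6,230.6)),('scene',(1,1,1),(179.6,235.6)),('scene',(-1,-1,1),(145.6,255.4)),('scene',(1,-1,1),(155.6,261)),('scene',(1,-1,-1),(157,263.8)),('scene',(1,1,-1),(181,239.4)),
 ('side',(-1,1,1),(210,240)),('side',(1,1,1),(226.5,238)),('side',(-1,-1,1),(201.5,275)),('side',(1,-1,1),(221.3,275.5)),('side',(-1,-1,-1),(204,282)),('side',(1,-1,-1),(223.7,280)),('side',(1,1,-1),(228.8,245))]:
    OB.append((c,(lambda p,a=a:cb(p,*a)),np.array(o)))
f=least_squares(res,[480,100,0,-40,180],loss='soft_l1',f_scale=1)
print('easel',f.x.round(3)); print(res(f.x).reshape(-1,2).round(1).tolist())
print('crossbar',T(f.x,[[f.x[3],0,f.x[4]]]).round(1))
pe=f.x
# rack
OB=[]
def add(c,fn,o): OB.append((c,fn,np.array(o)))
rk=lambda sx,sy,z:[65*sx,65*sy,z]
for c,a,o in [('scene',(-1,-1,12),(285,179)),('scene',(-1,-1,0),(285.5,181.5)),('scene',(1,1,12),(338.5,152.5)),('side',(-1,-1,12),(254,186.5)),('side',(-1,1,12),(239.5,162)),('side',(1,-1,12),(300,178))]:
    add(c,lambda p,a=a:rk(*a),o)
# tall panel: offset p[3], tilt p[4] about y ; square p[5],p[6]
def pn(p,k,sx,sy,sz,w,h):
    t=p[k+1]; x,z=7*sx,h*sz
    return [p[k]+x*np.cos(t)+z*np.sin(t), w*sy+p[k+2], 12+z*np.cos(t)-x*np.sin(t)]
for c,a,o in [('scene',(-1,1,1),(335.5,94)),('scene',(1,1,1),(341,94)),('scene',(-1,-1,1),(330,128.5)),('scene',(1,-1,1),(335.3,129)),
 ('side',(-1,1,1),(274.5,88)),('side',(1,1,1),(279,87.8)),('side',(-1,-1,1),(295.5,106.5)),('side',(1,-1,1),(300,105.5))]:
    add(c,lambda p,a=a:pn(p,3,*a,65,200),o)
for c,a,o in [('scene',(-1,1,1),(304.2,118.5)),('scene',(1,1,1),(309,118.5)),('scene',(-1,-1,1),(296.8,148.7)),('scene',(1,-1,1),(301.8,148.7)),
 ('side',(-1,1,1),(248,124)),('side',(1,1,1),(251.5,123.5)),('side',(-1,-1,1),(264,144.2)),('side',(1,-1,1),(268,143.8))]:
    add(c,lambda p,a=a:pn(p,6,*a,60,110),o)
f=least_squares(res,[560,500,0,35,0,0,-35,0,0],loss='soft_l1',f_scale=1)
print('rack',f.x.round(3)); print(res(f.x).reshape(-1,2).round(1).tolist())
p=f.x
print('panel top mid',T(p,[[p[3]+200*np.sin(p[4]),p[5],12+200]]),'sq',T(p,[[p[6]+110*np.sin(p[7]),p[8],122]]))
E
python3 fit.py
```

```text
easel [ 521.664 -225.282  -12.67   -44.507  147.302]
[[-1.3, 0.5], [0.9, -1.8], [0.2, 0.6], [1.3, -2.0], [-1.0, -1.1], [-0.8, -1.1], [0.2, -1.1], [-1.3, -0.7], [-1.3, -0.5], [0.2, 1.8], [1.2, 0.4], [-1.0, -0.7], [1.1, -0.8], [-0.9, 1.5], [0.2, -1.1], [-0.0, 2.7], [0.8, 2.8], [1.3, 0.2]]
crossbar [[ 477.4 -220.7  147.3]]
rack [598.438 238.793  37.977  61.622  12.431  -3.759 -17.646  31.259   2.714]
[[-1.0, -0.3], [-1.8, 0.2], [-0.0, 0.2], [0.7, -0.6], [-0.1, -1.0], [2.0, -0.8], [-0.0, -0.4], [0.3, -0.2], [-0.9, 0.2], [0.2, 0.0], [-0.6, 0.5], [0.0, -0.6], [-0.1, 0.3], [1.1, -0.2], [-0.3, -1.0], [0.2, -0.8], [-0.6, 0.3], [0.1, 0.5], [-0.4, 0.6], [1.1, -0.4], [-0.5, 0.5], [1.0, -0.8]]
panel top mid [[632.8355604  244.68640289 212.        ]] sq [[564.17582744 231.85176773 122.        ]]
```

```bash
sed -i 's/\[480,100,0,-40,180\]/[520,-225,-.1,-44,147]/; s/\[560,500,0,35,0,0,-35,0,0\]/[598,239,0.25,35,0,0,-35,0,0]/' fit.py; python3 fit.py
```

```text
easel [ 5.21664e+02 -2.25282e+02 -1.04000e-01 -4.45070e+01  1.47302e+02]
[[-1.3, 0.5], [0.9, -1.8], [0.2, 0.6], [1.3, -2.0], [-1.0, -1.1], [-0.8, -1.1], [0.2, -1.1], [-1.3, -0.7], [-1.3, -0.5], [0.2, 1.8], [1.2, 0.4], [-1.0, -0.7], [1.1, -0.8], [-0.9, 1.5], [0.2, -1.1], [-0.0, 2.7], [0.8, 2.8], [1.3, 0.2]]
crossbar [[ 477.4 -220.7  147.3]]
rack [ 5.98438e+02  2.38793e+02  2.78000e-01  6.16220e+01 -1.35000e-01
 -3.75900e+00 -1.76460e+01 -1.57000e-01  2.71400e+00]
[[-1.0, -0.3], [-1.8, 0.2], [-0.0, 0.2], [0.7, -0.6], [-0.1, -1.0], [2.0, -0.8], [-0.0, -0.4], [0.3, -0.2], [-0.9, 0.2], [0.2, 0.0], [-0.6, 0.5], [0.0, -0.6], [-0.1, 0.3], [1.1, -0.2], [-0.3, -1.0], [0.2, -0.8], [-0.6, 0.3], [0.1, 0.5], [-0.4, 0.6], [1.1, -0.4], [-0.5, 0.5], [1.0, -0.8]]
panel top mid [[632.83556032 244.6864051  212.        ]] sq [[564.1758474  231.85165807 122.        ]]
```

```bash
cat >> h.py <<'E'
from scipy.spatial.transform import Rotation as Ro
def rz(a): return np.array([[np.cos(a),-np.sin(a),0],[np.sin(a),np.cos(a),0],[0,0,1]])
def cur():
    s=arm.get_state(); return s, Ro.from_euler('xyz',s['orientation']).as_matrix()
def Rt(yaw,lean,sgn=1):
    """tool x = -(panel/bar z), tool y = sgn*bar x"""
    c,l=np.cos(lean),np.sin(lean)
    x=np.array([l,0,-c]); y=sgn*np.array([c,0,l]); z=np.cross(x,y)
    return rz(yaw)@np.array([x,y,z]).T
def delta(R,p,show=True):
    s,R0=cur(); d=(np.array(p)-s['eef_pos'])/10; v=np.degrees(Ro.from_matrix(R@R0.T).as_rotvec())
    print('t %.2f shift cm'%s['t'],d.round(2),'rot deg',v.round(2),'joints',s['joint_pos'].round(2),'F',s['ft_force'].round(1),'w',round(s['width'],3)); return d,v
E
python3 - <<'E'
from h import *
s,R=cur(); print(R.round(3))
for sg in (1,-1):
    delta(Rt(.278,0,sg),[560,150,330]); delta(Rt(-.104,.21,sg),[470,-220,250])
E
```

```text
[[ 0.     0.416  0.909]
 [ 0.     0.909 -0.416]
 [-1.     0.     0.   ]]
t 1.50 shift cm [ 26.89 -48.66  14.68] rot deg [  0.    0.  -49.5] joints [ 1.11  0.38  1.73 -0.    1.03 -0.03] F [-0.2  0.2  0.1] w 0.998
t 1.50 shift cm [ 17.89 -85.66   6.68] rot deg [  6.37 -11.15 -71.11] joints [ 1.11  0.38  1.73 -0.    1.03 -0.03] F [-0.2  0.2  0.1] w 0.998
t 1.50 shift cm [ 26.89 -48.66  14.68] rot deg [ -0.    0.  130.5] joints [ 1.11  0.38  1.73 -0.    1.03 -0.03] F [-0.2  0.2  0.1] w 0.998
t 1.50 shift cm [ 17.89 -85.66   6.68] rot deg [-12.19  -6.96 108.16] joints [ 1.11  0.38  1.73 -0.    1.03 -0.03] F [-0.2  0.2  0.1] w 0.998
```

>>> {"fn": "servo_tool", "kwargs": {
  "steps": [0,5,-8,5,0,0,-8,0,8,-14,9,0,0,-16,0,11,-18,12,0,0,-24,0,13,-22,14.5,0,0,-32,0,15,-26,14.5,0,0,-40,0,17,-30,14.5,0,0,-48,0,19,-34,14.5,0,0,-49.5,0,21,-38,14.5,0,0,-49.5,0,23,-42,14.5,0,0,-49.5,0,24,-45,14.5,0,0,-49.5]
}}

```text
t: 2.5
eef_pos: [514.9, 222.8, 327.3]
orientation: [1.682, 1.57, 0.39]
ft_force: [1.1, 0.2, 0.5]
width: 0.999
```

Run:
```python
from h import *
snap('wrist','w1'); s=snap('wrist','w1'); print(-s['R'].T@s['t'], s['R'].round(3).tolist())
delta(Rt(-.104,.21),[470,-220,250])
for n in ['panel','square_panel','mug','rack']: print(n,arm.recognise('wrist',n))
```

```text
[498.62188959 283.8220072  529.98280125] [[0.962, 0.273, 0.001], [0.264, -0.933, 0.244], [0.068, -0.235, -0.97]]
t 2.60 shift cm [ -4.59 -44.05  -7.72] rot deg [  1.06 -12.01 -21.56] joints [ 0.36  0.01  1.9  -0.    1.23  0.09] F [ 0.1 -0.   0.4] w 1.001
panel [{'at': [350.1, 169.6], 'score': 0.62}]
square_panel [{'at': [288.8, 166.3], 'score': 0.8}]
mug [{'at': [334.1, 280.5], 'score': 0.79}]
rack [{'at': [305.0, 153.8], 'score': 0.96}]
```

View pics/w1.png

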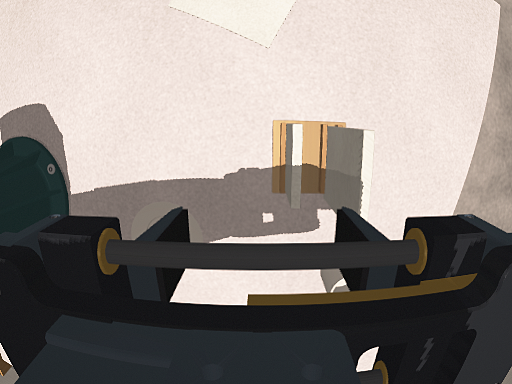

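The wrist view shows both panels' left faces are bare grey, at (345,170) and (290,165), so the painted sides face +x. That agrees with the fitted rack yaw of 0.28. Next I go to a hover over the crossbar.

>>> {"fn": "servo_tool", "kwargs": {
  "steps": [0,0,-5,0,0,-1,-3,0,0,-10,0,0,-3,-7,0,0,-15,0,0,-5,-11,0,0,-20,0,0,-7,-15,0,-1,-25,-2,1,-9,-19,0,-2,-30,-4,1,-11,-21.5,0,-4,-35,-6,1,-12,-21.5,0,-5,-39.5,-7,1,-12,-21.5,0,-5.8,-43,-8,1,-12,-21.5,0,-5.8,-44,-8.2,1,-12,-21.5]
}}

```text
t: 3.8
eef_pos: [454.6, -216.5, 243.4]
orientation: [1.567, 1.363, -0.104]
ft_force: [0.8, 0.2, -0.4]
width: 0.999
```

Run:
```python
from h import *
for c in ('wrist','scene','side'): snap(c,c+'2')
delta(Rt(-.104,.21),[477.4-.207*-19,-220.7,147.3-.978*19])
```

```text
t 3.95 shift cm [  2.52  -0.67 -11.59] rot deg [ 0.03 -0.09 -0.33] joints [-0.54 -0.12  2.19  0.11  0.88 -0.5 ] F [ 0.   0.3 -0.6] w 1.002
```

View pics/wrist2.png

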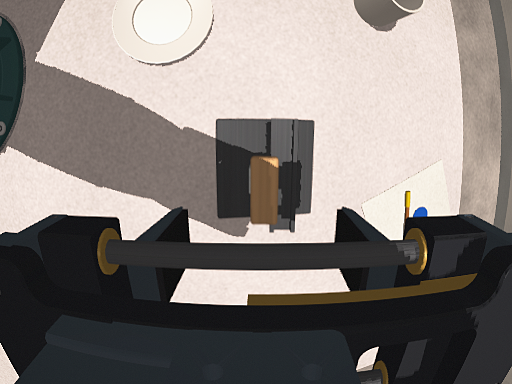

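View pics/side2.png

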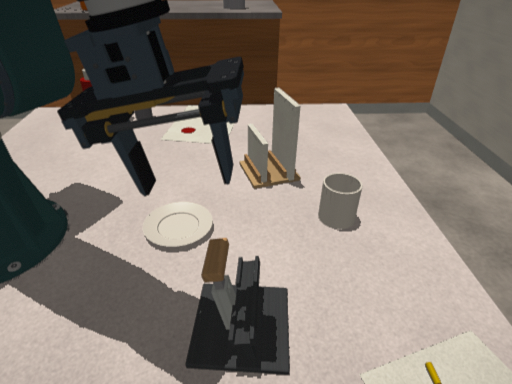

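The wrist view shows the bar upright at columns 250–279, rows 156–223, midway between the fingers and parallel to the pads. I'll check the fit against this view.

```bash
cat >> h.py <<'E'
def pw(s,P):
    q=np.atleast_2d(P)@s['R'].T+s['t']; rho=np.hypot(q[:,0],q[:,1]); th=np.arctan2(rho,q[:,2]); f=s['mtx'][0,0]
    return np.c_[s['mtx'][0,2]+f*th*q[:,0]/rho, s['mtx'][1,2]+f*th*q[:,1]/rho]
E
python3 - <<'E'
from h import *
s=pickle.load(open('pics/wrist2.pkl','rb'))
L=.21;B=rz(-.104)@np.array([[np.cos(L),0,-np.sin(L)],[0,1,0],[np.sin(L),0,np.cos(L)]])
c=np.array([477.4,-220.7,147.3])
for a in [(-14,35,8),(14,35,8),(-14,-35,8),(14,-35,8)]: print(a,pw(s,c+B@a).round(1))
E0=np.array([521.7,-225.3,0])
for a in [(-85,75,12),(65,75,12),(-85,-75,12),(65,-75,12)]: print(a,pw(s,E0+rz(-.104)@a).round(1))
i=cv2.imread('pics/wrist2.png')[110:240,200:330]; cv2.imwrite('pics/z5.png',cv2.resize(i,None,fx=4,fy=4,interpolation=cv2.INTER_CUBIC))
E
```

```text
(-14, 35, 8) [[250.  156.7]]
(14, 35, 8) [[278.3 156.8]]
(-14, -35, 8) [[250.3 223.5]]
(14, -35, 8) [[277.1 223.7]]
(-85, 75, 12) [[216.3 118.2]]
(65, 75, 12) [[315.1 119.2]]
(-85, -75, 12) [[218.6 218.7]]
(65, -75, 12) [[311.7 212.9]]
```

View pics/z5.png

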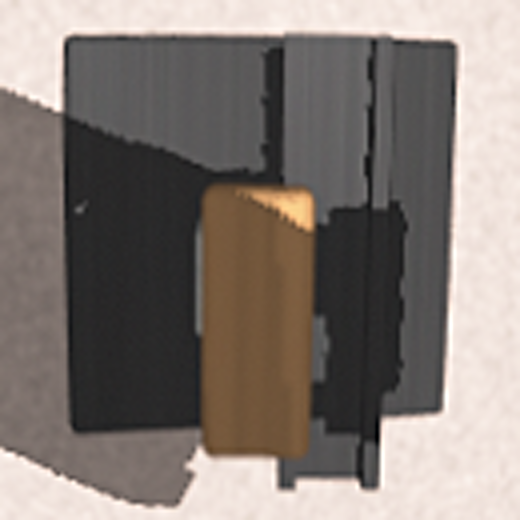

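The predicted corners match the picture to within 1 px. I descend and grip.

>>> {"fn": "servo_tool", "kwargs": {
  "steps": [0,0.6,-0.6,-3,0,0,0,0,1.3,-0.7,-6,0,0,0,0,2,-0.7,-9,0,0,0,0,2.4,-0.7,-10.6,0,0,0,0,2.5,-0.7,-11.3,0,0,0,0.5,2.5,-0.7,-11.4,0,0,0,1,2.5,-0.7,-11.4,0,0,0,1,2.5,-0.7,-11.4,0,0,0,1,2.5,-0.7,-11.4,0,0,0,1,2.5,-0.7,-11.4,0,0,0],
  "force": 40
}}

```text
t: 4.95
eef_pos: [481.4, -221.2, 131.2]
orientation: [1.565, 1.362, -0.104]
ft_force: [-0.9, -0.5, -0.7]
width: 0.597
```

Run:
```python
from h import *
s,R=cur(); print(s['eef_pos'],s['ft_force'],s['width']*91)
L=.21;B=rz(-.104)@np.array([-np.sin(L),0,np.cos(L)]);print('up axis',B)
```

```text
[ 481.37665184 -221.17373381  131.23898833] [-0.88739935 -0.47932966 -0.67485593] 54.3117109685924
up axis [-0.20733356  0.02164077  0.97803091]
```

Still closing. I keep the pose, then pull once it's gripped.

>>> {"fn": "servo_tool", "kwargs": {
  "steps": [1,0,0,0,0,0,0,1,0,0,0,0,0,0,1,0,0,0,0,0,0,1,0,0,0,0,0,0,1,0,0,0,0,0,0,1,0,0,0,0,0,0,1,0,0,0,0,0,0,1,0,0,0,0,0,0,1,0,0,0,0,0,0,1,0,0,0,0,0,0]
}}

```text
t: 5.95
eef_pos: [481.4, -221.2, 131.3]
orientation: [1.565, 1.361, -0.104]
ft_force: [-0.3, 0.8, -1.1]
width: 0.006
```

Run:
```python
from h import *
for c in ('wrist','scene','side'): snap(c,c+'3')
a=cv2.imread('pics/side3.png')[150:380,130:360]; b=cv2.imread('pics/scene3.png')[150:380,60:290]
cv2.imwrite('pics/z6.png',cv2.resize(np.hstack([a,b]),None,fx=1.7,fy=1.7))
```

```text
(no output)
```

View pics/z6.png

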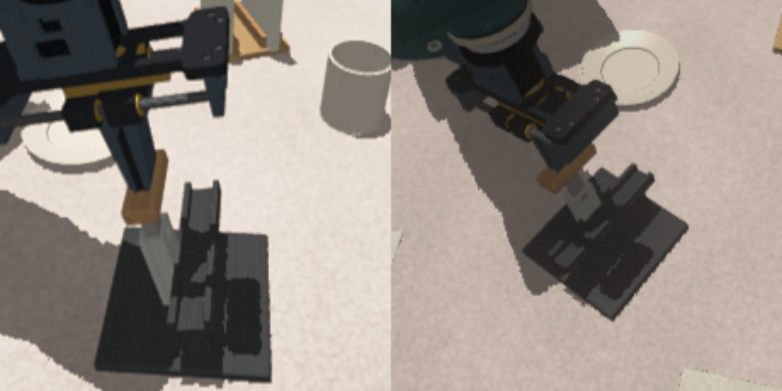

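View pics/wrist3.png

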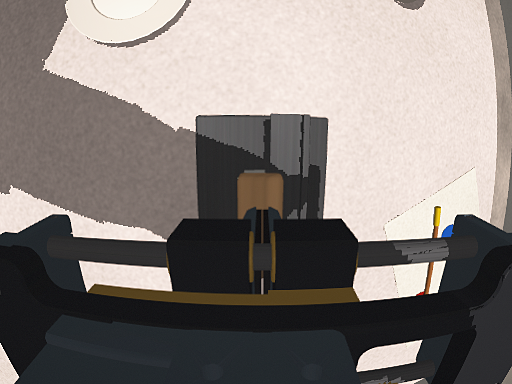

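Run:
```python
from fit import *
s,R=cur(); p=s['eef_pos']
for c in ('scene','side'): print(c,'TCP proj',proj(c,[p])[0].round(1))
w=pickle.load(open('pics/wrist3.pkl','rb'))
print('wrist',pw(w,p), 'cam in tool',R.T@(-w['R'].T@w['t']-p))
w=pickle.load(open('pics/wrist2.pkl','rb')); print(-w['R'].T@w['t'])
for c,x0,y0,w_,h_ in (('side',190,215,70,80),('scene',130,215,70,70)):
    i=cv2.imread('pics/%s3.png'%c)[y0:y0+h_,x0:x0+w_]; cv2.imwrite('pics/z7%s.png'%c,cv2.resize(i,None,fx=7,fy=7,interpolation=cv2.INTER_CUBIC))
```

```text
easel [ 5.21664e+02 -2.25282e+02 -1.04000e-01 -4.45070e+01  1.47302e+02]
[[-1.3, 0.5], [0.9, -1.8], [0.2, 0.6], [1.3, -2.0], [-1.0, -1.1], [-0.8, -1.1], [0.2, -1.1], [-1.3, -0.7], [-1.3, -0.5], [0.2, 1.8], [1.2, 0.4], [-1.0, -0.7], [1.1, -0.8], [-0.9, 1.5], [0.2, -1.1], [-0.0, 2.7], [0.8, 2.8], [1.3, 0.2]]
crossbar [[ 477.4 -220.7  147.3]]
rack [ 5.98438e+02  2.38793e+02  2.78000e-01  6.16220e+01 -1.35000e-01
 -3.75900e+00 -1.76460e+01 -1.57000e-01  2.71400e+00]
[[-1.0, -0.3], [-1.8, 0.2], [-0.0, 0.2], [0.7, -0.6], [-0.1, -1.0], [2.0, -0.8], [-0.0, -0.4], [0.3, -0.2], [-0.9, 0.2], [0.2, 0.0], [-0.6, 0.5], [0.0, -0.6], [-0.1, 0.3], [1.1, -0.2], [-0.3, -1.0], [0.2, -0.8], [-0.6, 0.3], [0.1, 0.5], [-0.4, 0.6], [1.1, -0.4], [-0.5, 0.5], [1.0, -0.8]]
panel top mid [[632.83556032 244.6864051  212.        ]] sq [[564.1758474  231.85165807 122.        ]]
scene TCP proj [166.6 252.5]
side TCP proj [219.7 268.1]
wrist [[260.91463721 218.06775844]] cam in tool [-202.52032359    0.56452971  -68.31856564]
[ 420.4285422  -144.32136421  441.61957133]
```

View pics/z7side.png

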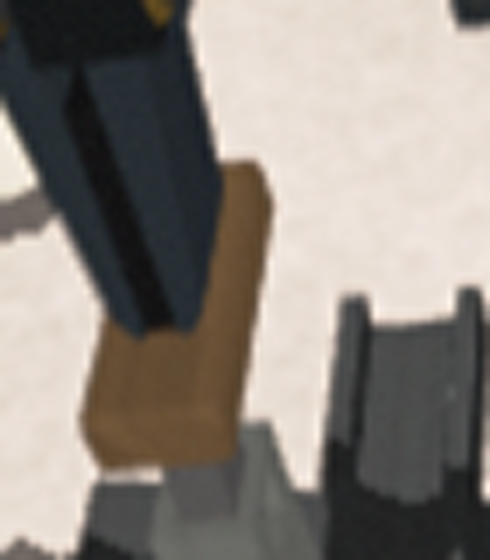

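View pics/z7scene.png

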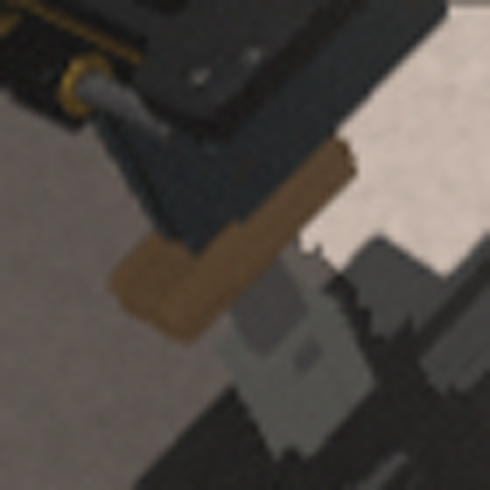

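```bash
python3 - <<'E' | tail -14
from fit import *
p=np.array([454.6,-216.5,243.4]); R=Ro.from_euler('xyz',[1.567,1.363,-.104]).as_matrix()
for c in ('scene','side'):
    i=cv2.imread('pics/%s2.png'%c)
    for u in (0,-20):
        for v in (-45.5,45.5):
            for w in (-16,16):
                q=proj(c,[p+R@[u,v,w]])[0]; cv2.circle(i,tuple(int(k) for k in q),1,(0,0,255) if u==0 else (0,255,0),-1)
    x0,y0=(70,60) if c=='side' else (80,100)
    cv2.imwrite('pics/z8%s.png'%c,cv2.resize(i[y0:y0+180,x0:x0+200],None,fx=3,fy=3))
s,R=cur();p=s['eef_pos']
# triangulate tip
def r(X): return np.r_[proj('side',[X])[0]-[213.5,262],proj('scene',[X])[0]-[158.6,250.7]]
f=least_squares(r,p); print('tip',f.x,'resid',f.fun,'tool frame',R.T@(f.x-p))
E
```

```text
easel [ 5.21664e+02 -2.25282e+02 -1.04000e-01 -4.45070e+01  1.47302e+02]
[[-1.3, 0.5], [0.9, -1.8], [0.2, 0.6], [1.3, -2.0], [-1.0, -1.1], [-0.8, -1.1], [0.2, -1.1], [-1.3, -0.7], [-1.3, -0.5], [0.2, 1.8], [1.2, 0.4], [-1.0, -0.7], [1.1, -0.8], [-0.9, 1.5], [0.2, -1.1], [-0.0, 2.7], [0.8, 2.8], [1.3, 0.2]]
crossbar [[ 477.4 -220.7  147.3]]
rack [ 5.98438e+02  2.38793e+02  2.78000e-01  6.16220e+01 -1.35000e-01
 -3.75900e+00 -1.76460e+01 -1.57000e-01  2.71400e+00]
[[-1.0, -0.3], [-1.8, 0.2], [-0.0, 0.2], [0.7, -0.6], [-0.1, -1.0], [2.0, -0.8], [-0.0, -0.4], [0.3, -0.2], [-0.9, 0.2], [0.2, 0.0], [-0.6, 0.5], [0.0, -0.6], [-0.1, 0.3], [1.1, -0.2], [-0.3, -1.0], [0.2, -0.8], [-0.6, 0.3], [0.1, 0.5], [-0.4, 0.6], [1.1, -0.4], [-0.5, 0.5], [1.0, -0.8]]
panel top mid [[632.83556032 244.6864051  212.        ]] sq [[564.1758474  231.85165807 122.        ]]
tip [ 475.2588655  -232.79196525  154.5414303 ] resid [ 0.6436182   0.72030359 -0.42130649 -1.3051667 ] tool frame [-2.38031520e+01  1.58958323e-02  1.21800657e+01]
```

View pics/z8side.png

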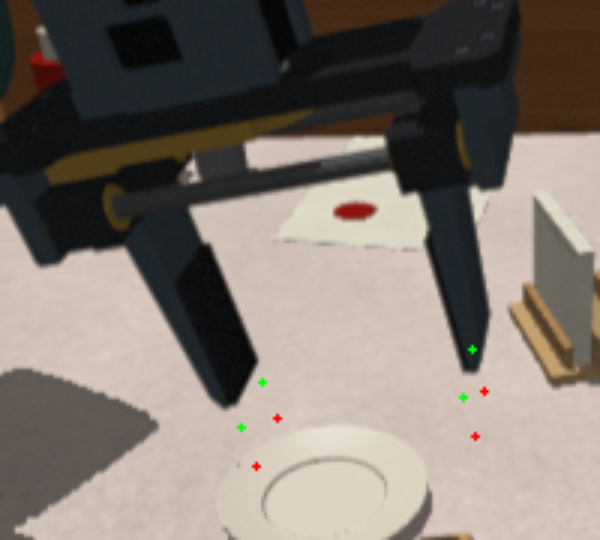

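View pics/z8scene.png

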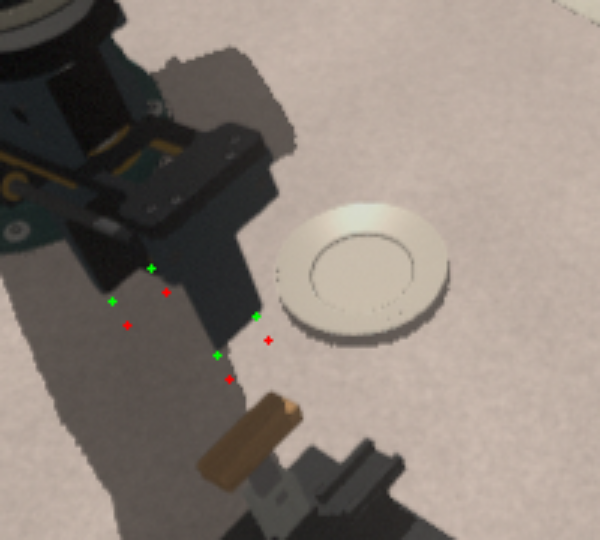

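The fingers shut above the bar. Both fixed cameras put the real finger ends about 24 mm short of the reported TCP, both open (earlier picture) and shut now, while the wrist view agreed with the bar position. So I'll treat the finger ends as TCP −24 mm along the tool. I reopen, then go 26 mm deeper.

>>> {"fn": "servo_tool", "kwargs": {
  "steps": [0.25,-0.1,0,0.5,0,0,0,0.25,-0.1,0,0.5,0,0,0,0.25,-0.1,0,0.5,0,0,0,0.25,-0.1,0,0.5,0,0,0,0.25,-0.1,0,0.5,0,0,0,0.25,-0.1,0,0.5,0,0,0,0.25,-0.1,0,0.5,0,0,0,0.25,-0.1,0,0.5,0,0,0,0.25,-0.1,0,0.5,0,0,0,0.25,-0.1,0,0.5,0,0,0]
}}

```text
t: 7.1
eef_pos: [480.4, -221.2, 136.2]
orientation: [1.565, 1.361, -0.104]
ft_force: [-0.2, 0.7, -0.5]
width: 0.752
```

>>> {"fn": "servo_tool", "kwargs": {
  "steps": [0.25,0.2,0,-1,0,0,0,0.25,0.4,0,-2,0,0,0,0.25,0.6,-0.1,-3,0,0,0,0.25,0.6,-0.1,-3,0,0,0,1,0.6,-0.1,-3,0,0,0,1,0.6,-0.1,-3,0,0,0,1,0.6,-0.1,-3,0,0,0,1,0.6,-0.1,-3,0,0,0,1,0.6,-0.1,-3,0,0,0,1,0.6,-0.1,-3,0,0,0],
  "force": 45
}}

```text
t: 8.1
eef_pos: [485.2, -222.0, 105.7]
orientation: [1.567, 1.364, -0.102]
ft_force: [-9.8, -3.1, 0.2]
width: 0.3
```

Run:
```python
from h import *
for c in ('scene','side'): snap(c,c+'4')
a=cv2.imread('pics/side4.png')[190:330,160:300]; b=cv2.imread('pics/scene4.png')[190:330,100:240]
cv2.imwrite('pics/z9.png',cv2.resize(np.hstack([a,b]),None,fx=2.8,fy=2.8))
s=arm.get_state(); print(s['width']*91,s['ft_force'],s['eef_pos'])
```

```text
27.893132091578845 [-8.13044889 -2.93934284  1.80544049] [ 485.18943533 -221.98039137  105.69980409]
```

View pics/z9.png

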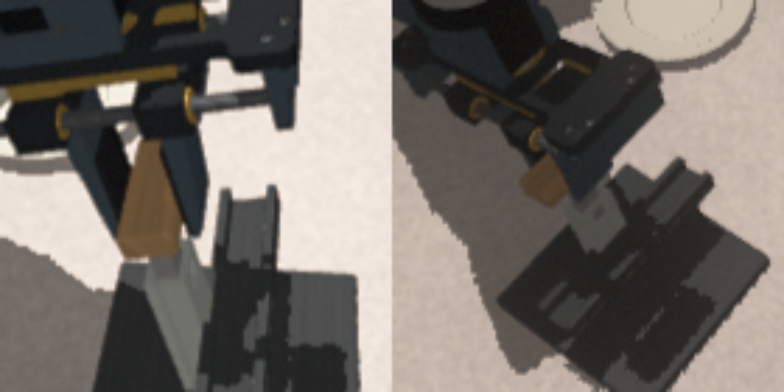

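The bar is gripped at 27.9 mm, matching its 28 mm thickness. I pull along the mast axis.

>>> {"fn": "servo_tool", "kwargs": {
  "steps": [1,-0.1,0,0.5,0,0,0,1,-0.2,0,1,0,0,0,1,-0.3,0,1.5,0,0,0,1,-0.4,0,2,0,0,0,1,-0.5,0.05,2.5,0,0,0,1,-0.6,0.05,3,0,0,0,1,-0.75,0.1,3.5,0,0,0,1,-0.85,0.1,4,0,0,0,1,-0.95,0.1,4.5,0,0,0,1,-1.05,0.1,5,0,0,0]
}}

```text
t: 9.2
eef_pos: [474.4, -220.9, 156.1]
orientation: [1.57, 1.364, -0.1]
ft_force: [-2.9, -0.4, -5.4]
width: 0.307
```

>>> {"fn": "servo_tool", "kwargs": {
  "steps": [1,-0.05,0,0.2,0,0,0,1,-0.1,0,0.4,0,0,0,1,-0.15,0,0.6,0,0,0,1,-0.2,0,0.8,0,0,0,1,-0.2,0,1,0,0,0,1,-0.2,0,1,0,0,0,1,-0.2,0,1,0,0,0,1,-0.2,0,1,0,0,0,1,-0.2,0,1,0,0,0,1,-0.2,0,1,0,0,0]
}}

```text
t: 10.2
eef_pos: [472.4, -220.6, 164.7]
orientation: [1.572, 1.364, -0.098]
ft_force: [16.1, -1.7, -32.8]
width: 0.303
```

Run:
```python
from h import *
for c in ('scene','side'): snap(c,c+'5')
a=cv2.imread('pics/side5.png')[190:330,160:300]; b=cv2.imread('pics/scene5.png')[190:330,100:240]
cv2.imwrite('pics/z10.png',cv2.resize(np.hstack([a,b]),None,fx=2.8,fy=2.8))
s=arm.get_state(); print(s['width']*91,s['ft_force'],s['eef_pos'])
```

```text
27.540916152740383 [ 17.47640499  -2.7668582  -32.5950633 ] [ 472.45947199 -220.55233124  164.74969315]
```

View pics/z10.png

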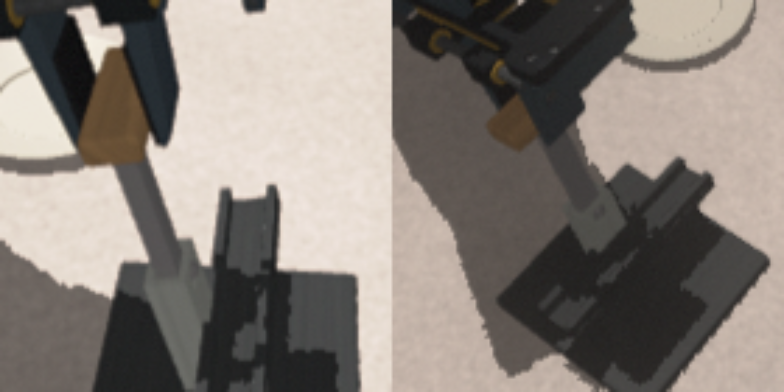

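The pull hit a firm stop after 60 mm, at about 35 N. I'll ease down a little to test that the lock holds.

>>> {"fn": "servo_tool", "kwargs": {
  "steps": [1,0.05,0,-0.2,0,0,0,1,0.05,0,-0.3,0,0,0,1,0.1,0,-0.4,0,0,0,1,0.1,0,-0.5,0,0,0,1,0.1,0,-0.6,0,0,0,1,0.1,0,-0.7,0,0,0,1,0.1,0,-0.7,0,0,0,1,0.1,0,-0.7,0,0,0,1,0.1,0,-0.7,0,0,0,1,0.1,0,-0.7,0,0,0]
}}

```text
t: 11.3
eef_pos: [474.0, -220.8, 158.7]
orientation: [1.571, 1.363, -0.1]
ft_force: [-6.9, 3.7, 13.4]
width: 0.304
```

Run:
```python
from h import *
for c in ('scene','side'): snap(c,c+'6')
a=cv2.imread('pics/side6.png')[240:320,190:270]; b=cv2.imread('pics/scene6.png')[230:310,140:220]
cv2.imwrite('pics/z11.png',cv2.resize(np.hstack([a,b]),None,fx=5,fy=5,interpolation=cv2.INTER_CUBIC))
print(arm.recognise('scene','button'),arm.recognise('side','button'))
```

```text
[] [{'at': [206.7, 246.9], 'score': 0.68}]
```

View pics/z11.png

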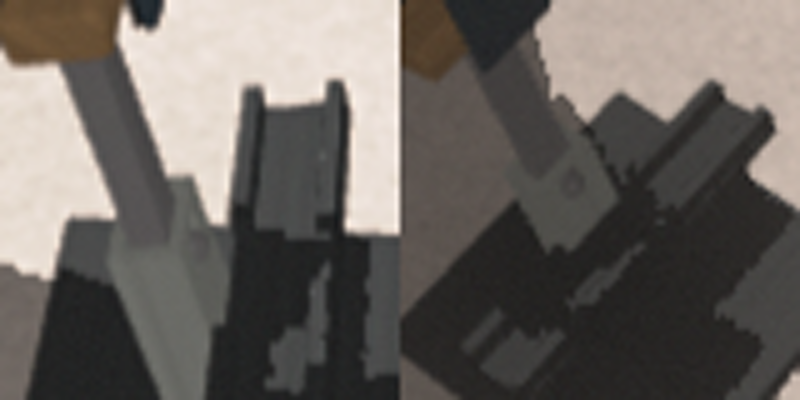

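The scene zoom shows the round button in the sleeve front, and pushing down 6 mm met 13 N, so it is locked. I relieve the load, open and back off.

>>> {"fn": "servo_tool", "kwargs": {
  "steps": [1,0,0,0.2,0,0,0,0.4,0,0,0.3,0,0,0,0.3,0,0,0.3,0,0,0,0.3,0,0,0.3,0,0,0,0.3,0,0,0.3,0,0,0,0.3,-0.4,0,2.3,0,0,0,0.3,-1,0.1,5,0,0,0,0.3,-2,0.2,9.5,0,0,0,0.3,-2.5,0.2,12,0,0,0,0.3,-2.5,0.2,13,0,0,0]
}}

```text
t: 12.5
eef_pos: [449.5, -219.4, 291.6]
orientation: [1.562, 1.359, -0.109]
ft_force: [-0.4, -0.3, -0.3]
width: 0.7
```

```bash
cat > look.py <<'E'
from h import *
import sys
k=sys.argv[1]
for c in ('wrist','scene','side'): snap(c,c+k)
E
python3 look.py 7
python3 - <<'E'
import cv2,numpy as np
a=cv2.imread('pics/side7.png')[200:350,160:310]; b=cv2.imread('pics/scene7.png')[200:350,100:250]
cv2.imwrite('pics/z12.png',cv2.resize(np.hstack([a,b]),None,fx=2.6,fy=2.6,interpolation=cv2.INTER_CUBIC))
E
```

```text
(no output)
```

View pics/z12.png

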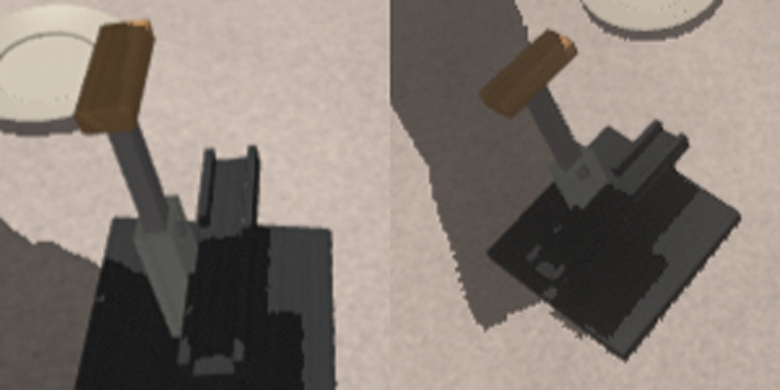

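View pics/wrist7.png

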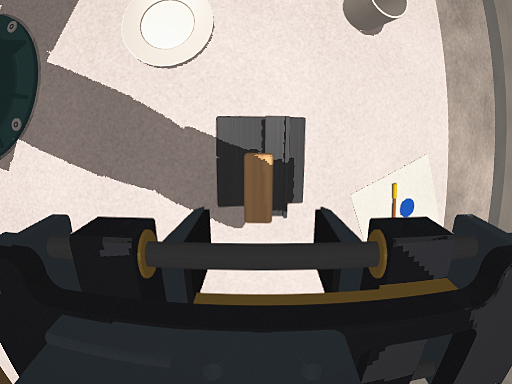

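The mast stays up on its own, and the button shows as a round spot on the sleeve front at about (174,266) in the scene picture. Now to the panel hover.

Run:
```python
from h import *
delta(Rt(.278,0),[632.8,244.7,260])
```

```text
t 12.65 shift cm [18.38 46.35 -2.82] rot deg [-1.06 11.95 21.56] joints [-0.55 -0.17  2.16  0.11  0.97 -0.51] F [ 0.1 -0.2 -0.1] w 0.698
```

>>> {"fn": "servo_tool", "kwargs": {
  "steps": [0.3,1,4,2,0,3,4,0.3,3,9,2,0,6,9,0.3,5,14,2,-1,9,13,0.3,7,18.5,2,-1,12,18,0.3,9,23,2,-1,12,21.5,0.3,11,27.5,2,-1,12,21.5,0.3,13,32,2,-1,12,21.5,0.3,15,36.5,2,-1,12,21.5,0.3,17,41,2,-1,12,21.5,0.3,18.4,45,1,-1,12,21.5]
}}

```text
t: 13.65
eef_pos: [633.8, 233.8, 296.4]
orientation: [-2.085, 1.569, 2.905]
ft_force: [0.7, -0.3, 0.5]
width: 0.701
```

```bash
python3 look.py 8
python3 - <<'E'
from h import *
delta(Rt(.278,0),[632.8,244.7,153])
s=pickle.load(open('pics/wrist8.pkl','rb')); c=np.array([632.8,244.7,212])
P=[c+rz(.278)@[a,b,0] for a in(-7,7) for b in (-65,65)]; print(pw(s,P).round(1))
i=cv2.imread('pics/wrist8.png')[60:260,180:400]; cv2.imwrite('pics/z13.png',cv2.resize(i,None,fx=3,fy=3,interpolation=cv2.INTER_CUBIC))
E
```

```text
t 13.80 shift cm [  0.05   1.15 -14.13] rot deg [ 0.04 -0.32 -0.1 ] joints [0.32 0.24 1.71 0.   1.2  0.04] F [ 0.2 -0.2  0.5] w 0.699
[[256.7 241.2]
 [256.2 113.5]
 [270.1 241.2]
 [270.9 113.5]]
```

View pics/z13.png

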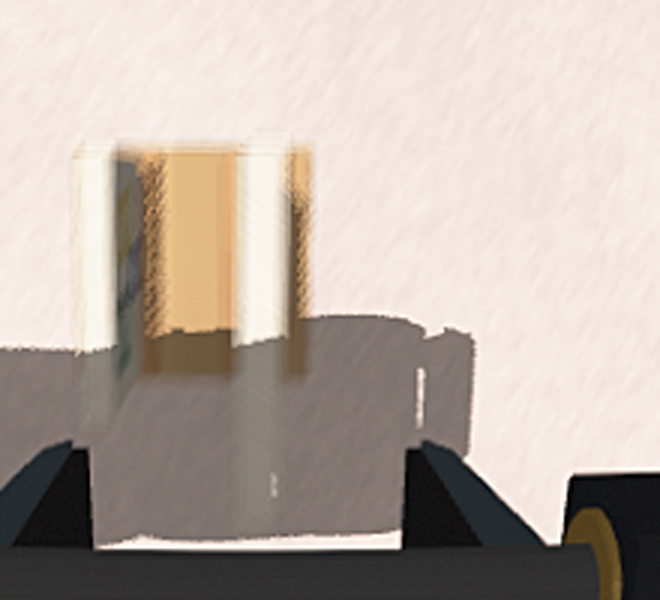

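The square panel's right face shows colours, so the painted side is +x. This picture is motion-blurred, so I take another.

Run:
```python
from h import *
snap('wrist','w9')
delta(Rt(.278,0),[632.8,244.7,153])
s=pickle.load(open('pics/w9.pkl','rb')); c=np.array([632.8,244.7,212])
P=[c+rz(.278)@[a,b,0] for a in(-7,7) for b in (-65,65)]; print(pw(s,P).round(1))
i=cv2.imread('pics/w9.png')[60:260,180:400]; cv2.imwrite('pics/z14.png',cv2.resize(i,None,fx=3,fy=3,interpolation=cv2.INTER_CUBIC))
```

```text
t 13.85 shift cm [  0.06   1.29 -14.22] rot deg [ 0.03 -0.28 -0.03] joints [0.32 0.23 1.71 0.   1.2  0.04] F [ 0.3 -0.2 -0.7] w 0.7
[[258.4 241.9]
 [258.3 113.3]
 [271.8 241.9]
 [273.1 113.3]]
```

View pics/z14.png

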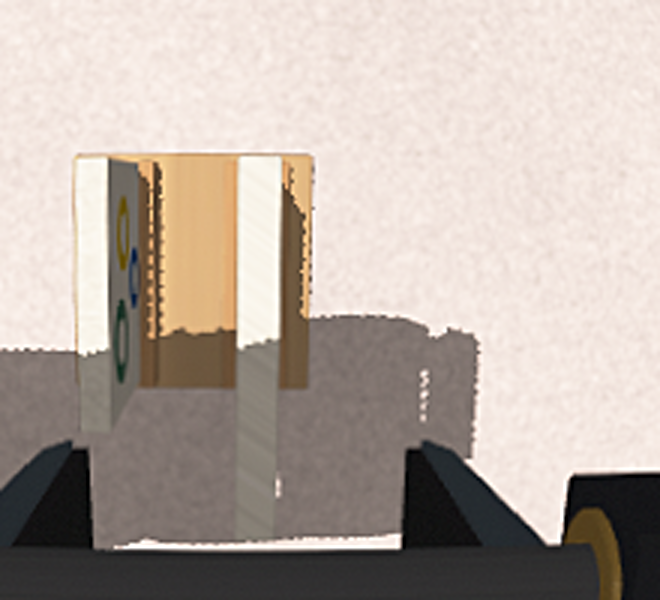

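>>> {"fn": "servo_tool", "kwargs": {
  "steps": [0.3,0,0.7,-2,0,0,0,0.3,0,1.3,-5,0,0,0,0.3,0,1.4,-8,0,0,0,0.3,0,1.4,-11,0,0,0,0.3,0,1.4,-13.2,0,0,0,0.3,0,1.4,-14.2,0,0,0,0.5,0,1.4,-14.2,0,0,0,1,0,1.4,-14.2,0,0,0,1,0,1.4,-14.2,0,0,0,1,0,1.4,-14.2,0,0,0],
  "force": 30
}}

```text
t: 14.85
eef_pos: [632.8, 246.0, 154.4]
orientation: [-1.841, 1.568, -3.133]
ft_force: [0.7, 0.2, -1.3]
width: 0.382
```

>>> {"fn": "servo_tool", "kwargs": {
  "steps": [1,0,0,0,0,0,0,1,0,0,0,0,0,0,1,0,0,0,0,0,0,1,0,0,0,0,0,0,1,0,0,0,0,0,0,1,0,0,0,0,0,0,1,0,0,0,0,0,0,1,0,0,0,0,0,0,1,0,0,0,0,0,0,1,0,0,0,0,0,0]
}}

```text
t: 15.85
eef_pos: [633.0, 246.1, 154.8]
orientation: [-1.898, 1.568, 3.093]
ft_force: [-1.1, -0.1, 5.0]
width: 0.149
```

```bash
python3 look.py 10
python3 - <<'E'
from h import *
s=arm.get_state(); print(s['width']*91,s['ft_force'],s['eef_pos'])
a=cv2.imread('pics/side10.png')[20:220,190:370]; b=cv2.imread('pics/scene10.png')[20:220,230:410]
cv2.imwrite('pics/z15.png',cv2.resize(np.hstack([a,b]),None,fx=2.2,fy=2.2,interpolation=cv2.INTER_CUBIC))
E
```

```text
13.817681273841448 [-1.01912663 -0.45660388  5.72969564] [633.01256332 246.05742137 154.76316202]
```

View pics/z15.png

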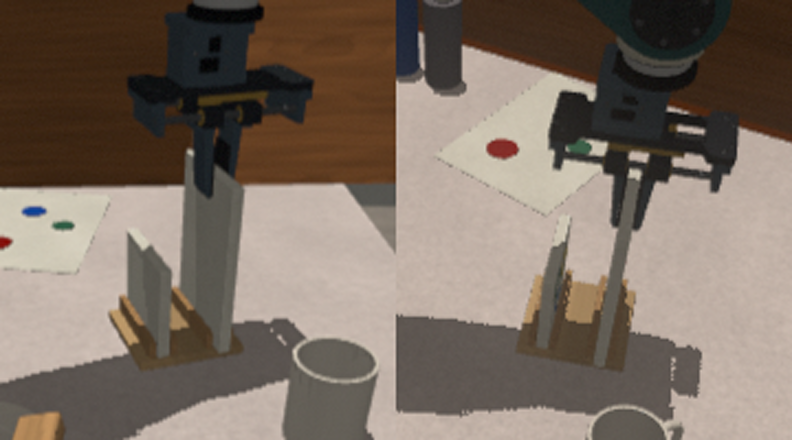

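The panel is gripped at 13.8 mm, matching its 14 mm thickness. I'll check the easel's ledge geometry against the pictures before moving.

```bash
cat > geo.py <<'E'
from h import *
L=.21
u=np.array([-np.sin(L),0,np.cos(L)]); n=np.array([np.cos(L),0,np.sin(L)]); yy=np.array([0,1.,0])
E0=np.array([521.7,-225.3,0]); YAW=-.104; c0=np.array([-44.5,0,147.3])
s0=(73-c0[2]-25*n[2])/u[2]; led=c0+25*n+s0*u
W=lambda p: E0+rz(YAW)@np.asarray(p)
def pp(s,P):
    q=np.atleast_2d(P)@s['R'].T+s['t']; q=q@s['mtx'].T; return q[:,:2]/q[:,2:]
E
python3 - <<'E'
from geo import *
print('ledge easel',led,'world',W(led))
out=[]
for c,x0,y0,w,h,k in (('side7',170,185,130,190,4),('scene7',120,200,120,145,5),('wrist7',195,100,130,130,5)):
    s=pickle.load(open('pics/%s.pkl'%c,'rb')); i=cv2.resize(s['image'][:,:,::-1][y0:y0+h,x0:x0+w],None,fx=k,fy=k,interpolation=cv2.INTER_CUBIC)
    f=pw if 'wrist' in c else pp
    def seg(a,b,col):
        p=np.vstack([f(s,W(a)),f(s,W(b))]); p=((p+.5-[x0,y0])*k).astype(int); cv2.line(i,tuple(int(v) for v in p[0]),tuple(int(v) for v in p[1]),col,1,cv2.LINE_AA)
    for a in(-11,11):
        for z,col in((0,(0,255,0)),(10,(0,0,255))): seg(led+a*n+75*yy+z*u,led+a*n-75*yy+z*u,col)
    cc=c0+59*u
    for a,z in((14,8),(-14,8),(14,-8)): seg(cc+a*n+35*yy+z*u,cc+a*n-35*yy+z*u,(255,0,255))
    for a in ((-85,),(65,)): seg([a[0],75,12],[a[0],-75,12],(255,255,0))
    cv2.imwrite('pics/o_%s.png'%c,i)
E
```

```text
ledge easel [-3.1019522  0.        73.       ] world [ 518.61480804 -224.9779782    73.        ]
```

View pics/o_side7.png

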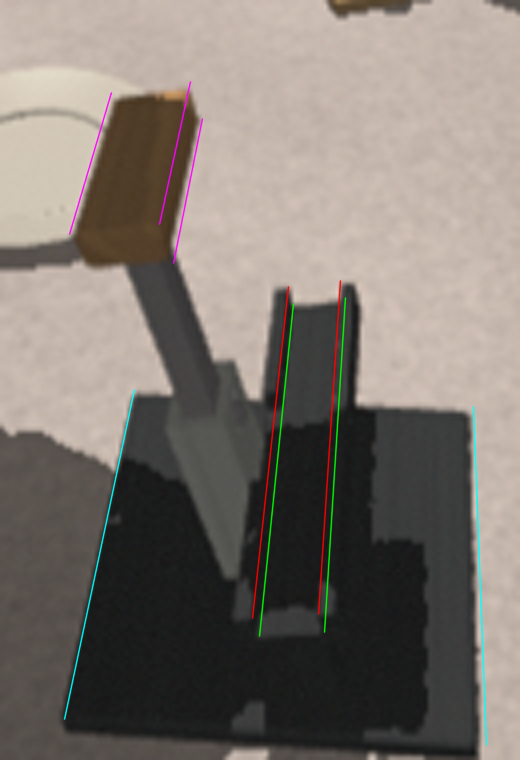

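View pics/o_scene7.png

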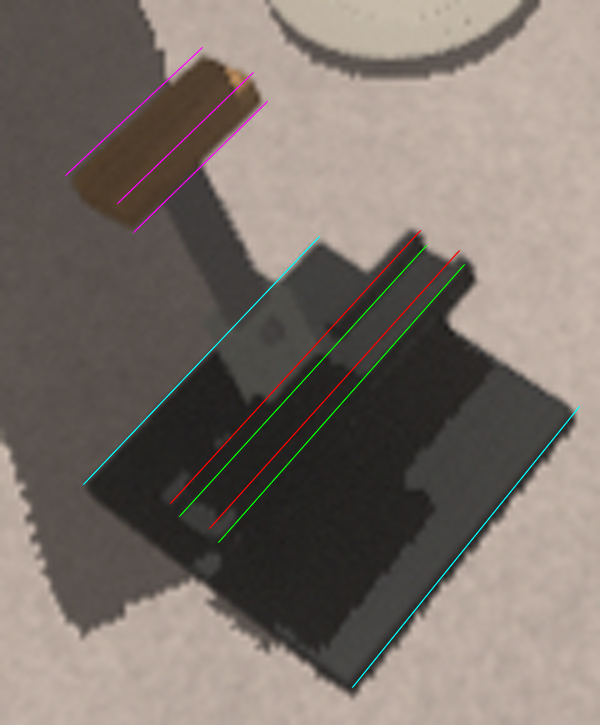

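View pics/o_wrist7.png

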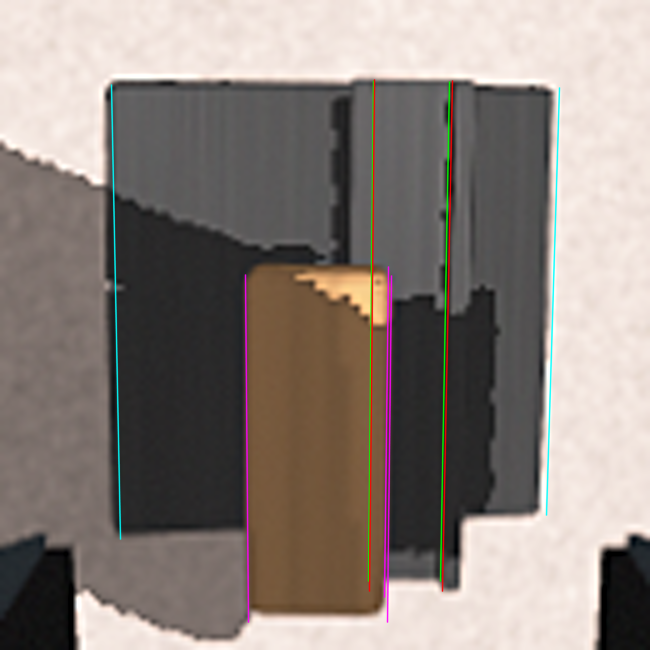

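The overlays match the ledge, bar and base within about 1–2 px. I lift straight up.

>>> {"fn": "servo_tool", "kwargs": {
  "steps": [1,0,0,0.5,0,0,0,1,0,0,1.5,0,0,0,1,0,0,3,0,0,0,1,0,0,5,0,0,0,1,0,0,7.5,0,0,0,1,0,0,10,0,0,0,1,0,0,13,0,0,0,1,0,0,15,0,0,0,1,0,0,16,0,0,0,1,0,0,16,0,0,0],
  "force": 40
}}

```text
t: 17.0
eef_pos: [633.5, 246.2, 316.7]
orientation: [-2.926, 1.57, 2.065]
ft_force: [0.3, 0.3, -3.8]
width: 0.152
```

```bash
python3 look.py 11
python3 - <<'E'
from geo import *
s=arm.get_state(); print(s['width']*91,s['ft_force'],s['eef_pos'])
a=cv2.imread('pics/side11.png')[0:220,190:370]; b=cv2.imread('pics/scene11.png')[0:220,230:410]
cv2.imwrite('pics/z16.png',cv2.resize(np.hstack([a,b]),None,fx=2.2,fy=2.2,interpolation=cv2.INTER_CUBIC))
Rd=Rt(YAW,.21)
for o in ((30,70),(0,50),(0,0)):
    t=W(led+o[0]*n+o[1]*u)+rz(YAW)@u*142.8; print(o,t.round(1)); delta(Rd,t)
E
```

```text
14.033008213483585 [-0.09549237  0.46075141 -3.33962187] [632.39581845 245.8521774  313.46556954]
(30, 70) [ 503.7 -223.4  287.4]
t 17.15 shift cm [-12.87 -46.93  -2.61] rot deg [  1.03 -12.32 -21.84] joints [0.34 0.23 1.69 0.   1.23 0.06] F [-0.1  0.5 -3.3] w 0.154
(0, 50) [ 478.6 -220.8  261.6]
t 17.15 shift cm [-15.38 -46.67  -5.19] rot deg [  1.03 -12.32 -21.84] joints [0.34 0.23 1.69 0.   1.23 0.06] F [-0.1  0.5 -3.3] w 0.154
(0, 0) [ 489.  -221.9  212.7]
t 17.15 shift cm [-14.34 -46.77 -10.08] rot deg [  1.03 -12.32 -21.84] joints [0.34 0.23 1.69 0.   1.23 0.06] F [-0.1  0.5 -3.3] w 0.154
```

View pics/z16.png

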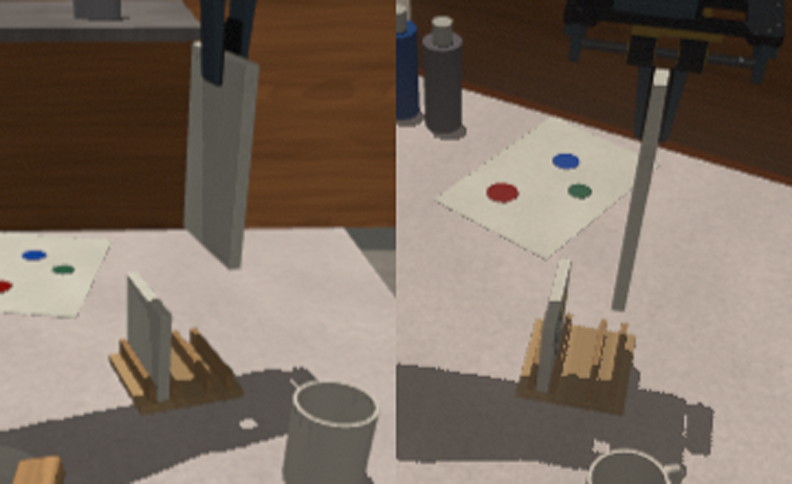

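The tall panel is out of the rack and held upright, and the square panel is undisturbed. Next I carry it to a pose 30 mm in front of and 70 mm above the ledge.

>>> {"fn": "servo_tool", "kwargs": {
  "steps": [1,0,-2,0,0,-1,-2,1,-0.5,-6,0,0,-3,-5,1,-1,-10.5,0,0,-4,-8,1,-2,-15,0,0,-6,-11,1,-3,-19.5,0,0,-8,-14,1,-4,-24,0,0,-9,-17,1,-5,-28.5,0,1,-11,-20,1,-6,-33,0,1,-12.3,-21.8,1,-7,-36,0,1,-12.3,-21.8,1,-7.5,-38,0,1,-12.3,-21.8]
}}

```text
t: 18.15
eef_pos: [555.4, -136.6, 312.4]
orientation: [1.567, 1.362, -0.11]
ft_force: [0.5, 0.9, -2.7]
width: 0.153
```

Run:
```python
from geo import *
delta(Rt(YAW,.21),W(led+30*n+70*u)+rz(YAW)@u*142.8)
```

```text
t 18.15 shift cm [-5.17 -8.68 -2.51] rot deg [ 0.04 -0.1   0.12] joints [-0.3  -0.06  2.02  0.05  0.99 -0.22] F [ 0.5  0.9 -2.7] w 0.153
```

>>> {"fn": "servo_tool", "kwargs": {
  "steps": [1,-0.5,-1.5,0,0,0,0,1,-1.5,-4,0,0,0,0,1,-2.5,-6,-1,0,0,0,1,-3.5,-8,-1.5,0,0,0,1,-4.5,-8.7,-2,0,0,0,1,-5.2,-8.7,-2.5,0,0,0,1,-5.2,-8.7,-2.5,0,0,0,1,-5.2,-8.7,-2.5,0,0,0,1,-5.2,-8.7,-2.5,0,0,0,1,-5.2,-8.7,-2.5,0,0,0]
}}

```text
t: 19.15
eef_pos: [503.8, -223.2, 287.7]
orientation: [1.566, 1.362, -0.11]
ft_force: [-0.0, 1.2, -3.3]
width: 0.15
```

```bash
python3 look.py 12
cat > ov.py <<'E'
from geo import *
import sys
k=sys.argv[1]; s_,R=cur(); p=s_['eef_pos']; print(p,s_['ft_force'].round(1),s_['t'])
for c,x0,y0,w,h,m in (('side'+k,160,100,150,190,4),('scene'+k,100,120,160,180,4)):
    s=pickle.load(open('pics/%s.pkl'%c,'rb')); i=cv2.resize(s['image'][:,:,::-1][y0:y0+h,x0:x0+w],None,fx=m,fy=m,interpolation=cv2.INTER_CUBIC)
    def seg(a,b,col):
        q=np.vstack([pp(s,a),pp(s,b)]); q=((q+.5-[x0,y0])*m).astype(int); cv2.line(i,tuple(int(v) for v in q[0]),tuple(int(v) for v in q[1]),col,1,cv2.LINE_AA)
    for a in(-11,11):
        for z,col in((0,(0,255,0)),(10,(0,0,255))): seg(W(led+a*n+75*yy+z*u),W(led+a*n-75*yy+z*u),col)
    cc=c0+59*u
    for a,z in((14,8),(-14,8),(14,-8)): seg(W(cc+a*n+35*yy+z*u),W(cc+a*n-35*yy+z*u),(255,0,255))
    zt=np.array([0,0,1.])
    P=lambda a,b,z: p+R@np.array([142.8-z,a,0])+ -R[:,2]*b*(-1 if R[1,2]>0 else 1)
    for a in(-7,7):
        for b in(-65,65): seg(P(a,b,0),P(a,b,200),(255,255,0))
        for z in(0,200): seg(P(a,-65,z),P(a,65,z),(255,255,0))
    cv2.imwrite('pics/o_%s.png'%c,i)
E
python3 ov.py 12
```

```text
[ 503.61827574 -223.38317022  287.55535539] [-0.8  0.4 -2. ] 19.3
```

View pics/o_side12.png

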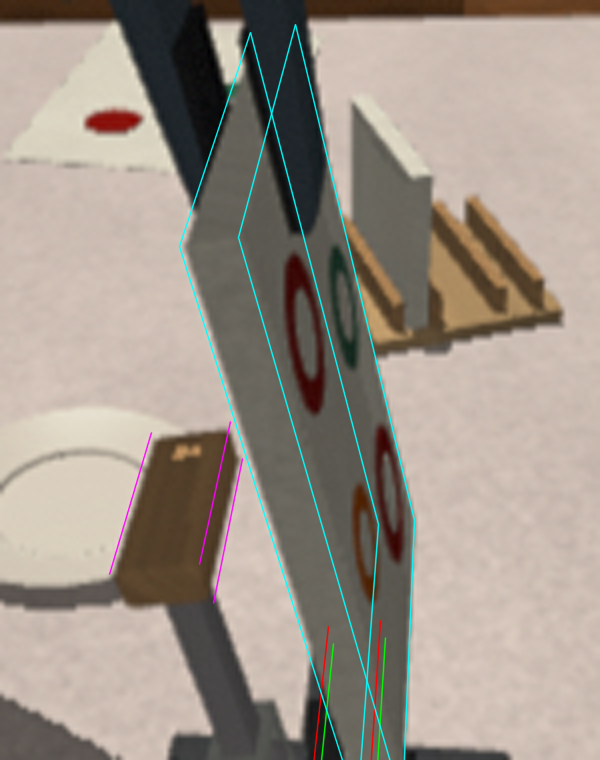

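View pics/o_scene12.png

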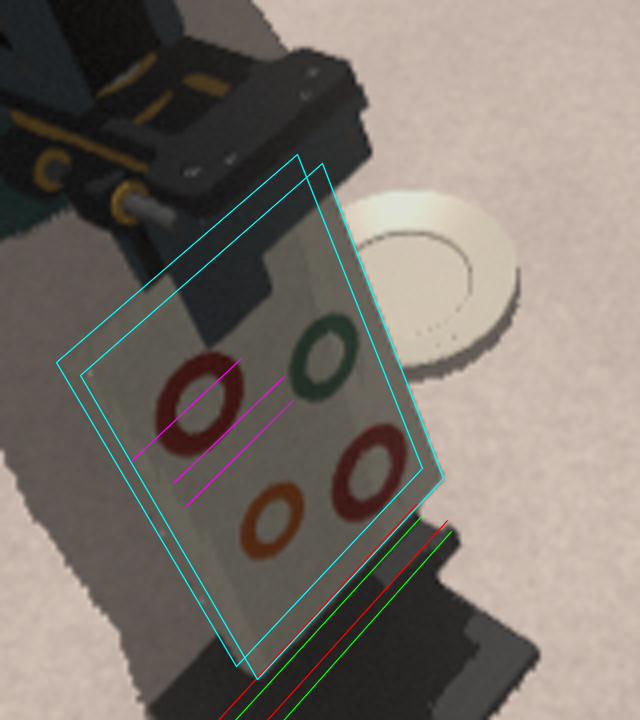

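The model outline matches the picture to within about 2 px, with the painted side in front. I move back over the channel, then down.

>>> {"fn": "servo_tool", "kwargs": {
  "steps": [1,-0.6,0.1,-0.1,0,0,0,1,-1.2,0.1,-0.2,0,0,0,1,-2,0.2,-0.4,0,0,0,1,-2.9,0.3,-0.6,0,0,0,1,-2.9,0.3,-0.6,0,0,0,1,-2.8,0.3,-1.2,0,0,0,1,-2.7,0.3,-1.9,0,0,0,1,-2.6,0.3,-2.5,0,0,0,1,-2.4,0.25,-3.1,0,0,0,1,-2.3,0.25,-3.6,0,0,0]
}}

```text
t: 20.3
eef_pos: [480.8, -220.9, 250.7]
orientation: [1.567, 1.363, -0.109]
ft_force: [-0.6, 0.7, -2.4]
width: 0.15
```

```bash
python3 look.py 13; sed -i "s/160,100,150,190,4/170,130,140,190,4/; s/100,120,160,180,4/110,150,150,180,4/" ov.py; python3 ov.py 13
python3 - <<'E'
from geo import *
for o in (0,-3): delta(Rt(YAW,.21),W(led+0*n+o*u)+rz(YAW)@u*142.8)
E
```

```text
[ 480.5739256  -220.79870554  251.09348715] [ 0.   0.3 -3.4] 20.45
t 20.45 shift cm [ 0.84 -0.11 -3.84] rot deg [ 0.02 -0.13  0.1 ] joints [-0.52 -0.08  2.14  0.11  0.89 -0.48] F [ 0.   0.3 -3.4] w 0.15
t 20.45 shift cm [ 0.91 -0.12 -4.14] rot deg [ 0.02 -0.13  0.1 ] joints [-0.52 -0.08  2.14  0.11  0.89 -0.48] F [ 0.   0.3 -3.4] w 0.15
```

View pics/o_side13.png

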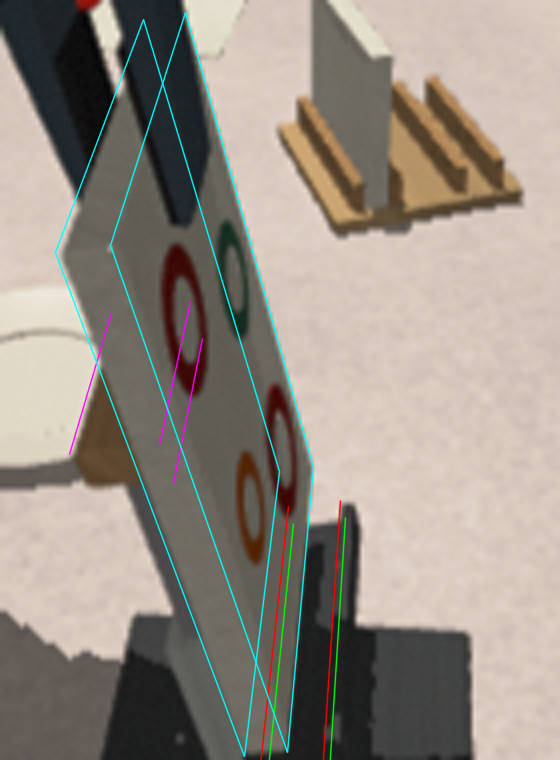

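View pics/o_scene13.png

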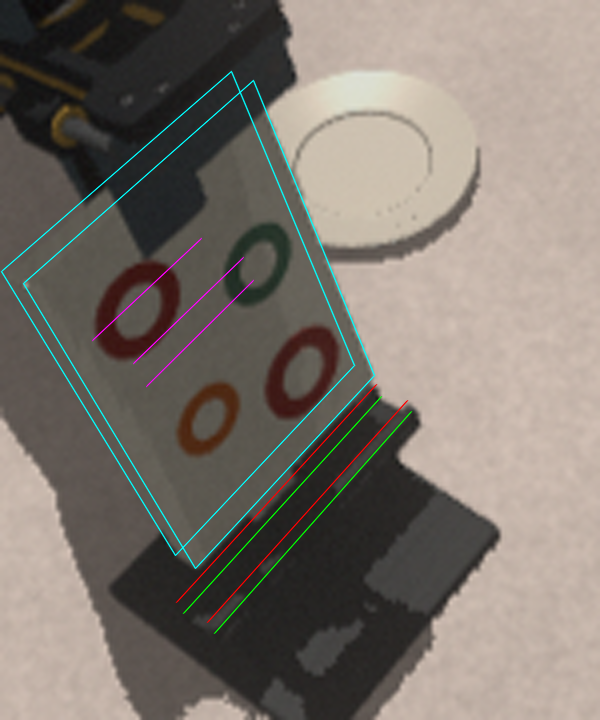

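>>> {"fn": "servo_tool", "kwargs": {
  "steps": [1,0.1,0,-0.4,0,0,0,1,0.2,0,-0.8,0,0,0,1,0.3,0,-1.2,0,0,0,1,0.35,0,-1.6,0,0,0,1,0.45,-0.05,-2,0,0,0,1,0.5,-0.05,-2.4,0,0,0,1,0.6,-0.1,-2.8,0,0,0,1,0.65,-0.1,-3,0,0,0,1,0.7,-0.1,-3.2,0,0,0,1,0.7,-0.1,-3.2,0,0,0]
}}

```text
t: 21.45
eef_pos: [487.5, -221.8, 218.9]
orientation: [1.568, 1.363, -0.108]
ft_force: [0.1, -0.5, -3.5]
width: 0.15
```

```bash
python3 look.py 14; python3 ov.py 14
python3 - <<'E'
from geo import *
for o in (0,-3): delta(Rt(YAW,.21),W(led+0*n+o*u)+rz(YAW)@u*142.8)
E
```

```text
[ 487.63535698 -221.82601009  219.2514416 ] [-0.6 -0.4 -3.1] 21.6
t 21.60 shift cm [ 0.14 -0.01 -0.66] rot deg [ 0.03 -0.12  0.09] joints [-0.52 -0.02  2.15  0.11  0.82 -0.48] F [-0.6 -0.4 -3.1] w 0.151
t 21.60 shift cm [ 0.2  -0.01 -0.95] rot deg [ 0.03 -0.12  0.09] joints [-0.52 -0.02  2.15  0.11  0.82 -0.48] F [-0.6 -0.4 -3.1] w 0.151
```

View pics/o_scene14.png

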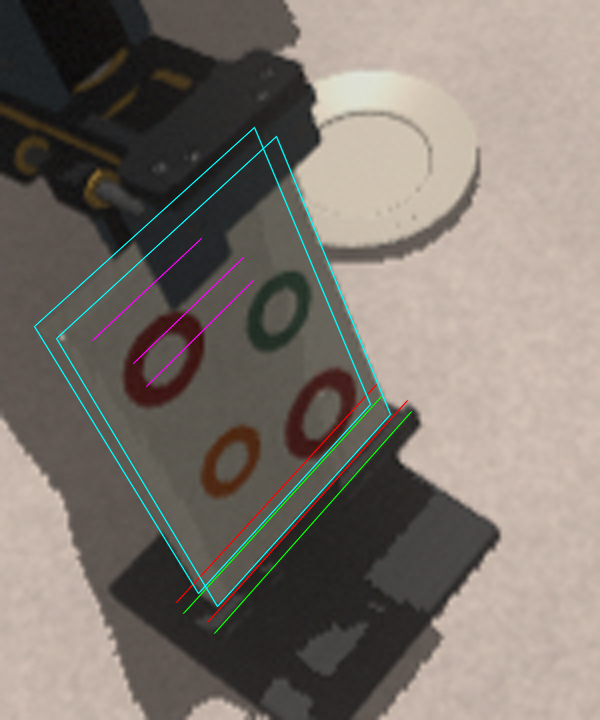

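View pics/o_side14.png

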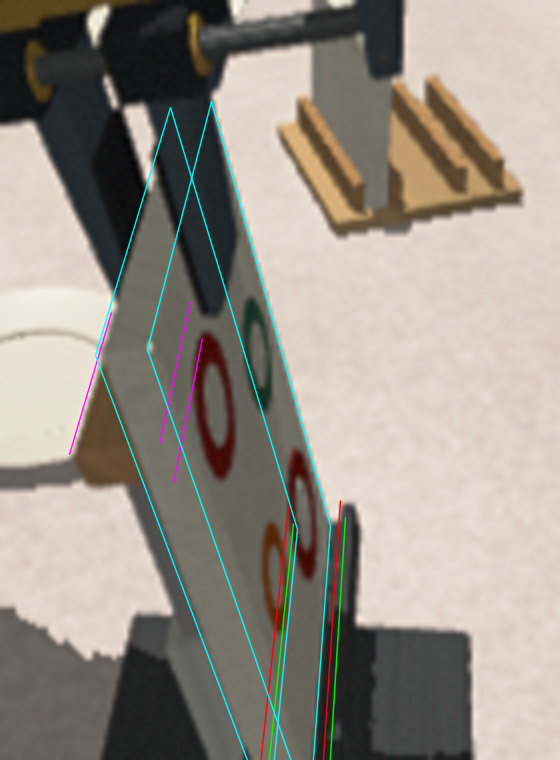

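The bottom edge is between fence and lip with no contact yet. Slow final lowering, easing 2 mm backwards.

>>> {"fn": "servo_tool", "kwargs": {
  "steps": [1,0,0,-0.1,0,0,0,1,0,0,-0.2,0,0,0,1,0,0,-0.3,0,0,0,1,0,0,-0.4,0,0,0,1,0,0,-0.5,0,0,0,1,0,0,-0.55,0,0,0,1,0,0,-0.6,0,0,0,1,0,0,-0.65,0,0,0,1,0,0,-0.7,0,0,0,1,0,0,-0.7,0,0,0]
}}

```text
t: 22.6
eef_pos: [487.8, -221.9, 212.5]
orientation: [1.567, 1.363, -0.109]
ft_force: [-1.7, -0.1, 1.9]
width: 0.153
```

The ledge took the panel's weight at the predicted height (force went from −3 to +2 N). I ease back 2 mm against the bar, then open.

>>> {"fn": "servo_tool", "kwargs": {
  "steps": [1,-0.1,0,0,0,0,0,1,-0.2,0,0,0,0,0,1,-0.2,0,0,0,0,0,0.8,-0.2,0,0,0,0,0,0.75,-0.2,0,0,0,0,0,0.7,-0.2,0,0,0,0,0,0.65,-0.2,0,0,0,0,0,0.6,-0.2,0,0,0,0,0,0.6,-0.2,0,0,0,0,0,0.6,-0.2,0,0,0,0,0]
}}

```text
t: 23.6
eef_pos: [485.8, -221.9, 212.6]
orientation: [1.567, 1.362, -0.109]
ft_force: [0.4, -1.1, 0.1]
width: 0.4
```

```bash
python3 look.py 15; python3 ov.py 15
```

```text
[ 485.76012909 -221.92331813  212.51386064] [ 0.7  0.7 -0.1] 23.75
```

View pics/o_side15.png

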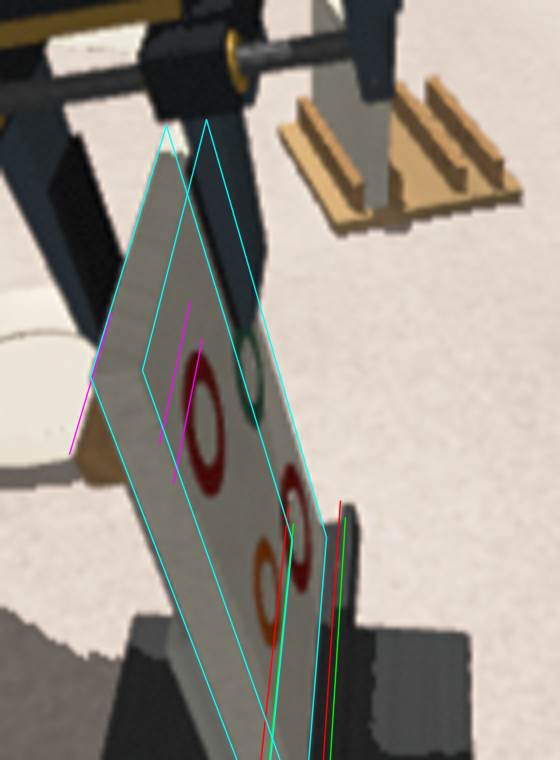

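The panel stands on its own, leaning on the bar, and both fingers are clear of it. I retreat upward along the panel's axis.

>>> {"fn": "servo_tool", "kwargs": {
  "steps": [0.6,-0.1,0,0.5,0,0,0,0.6,-0.3,0,1.5,0,0,0,0.6,-0.6,0,3,0,0,0,0.6,-1,0.1,5,0,0,0,0.6,-1.6,0.1,7.5,0,0,0,0.6,-2,0.2,10,0,0,0,0.6,-2,0.2,12,0,0,0,0.6,-2,0.2,14,0,0,0,0.6,-2,0.2,14,0,0,0,0.6,-2,0.2,14,0,0,0]
}}

```text
t: 24.75
eef_pos: [465.6, -219.9, 352.8]
orientation: [1.565, 1.362, -0.111]
ft_force: [-0.6, 0.1, -0.2]
width: 0.398
```

```bash
python3 look.py 16
python3 - <<'E'
from geo import *
R=Rt(YAW,.21)
for c,x0,y0,w,h,m in (('side16',160,130,150,230,3),('scene16',100,160,160,190,4)):
    s=pickle.load(open('pics/%s.pkl'%c,'rb')); i=cv2.resize(s['image'][:,:,::-1][y0:y0+h,x0:x0+w],None,fx=m,fy=m,interpolation=cv2.INTER_CUBIC)
    def seg(a,b,col):
        q=np.vstack([pp(s,W(a)),pp(s,W(b))]); q=((q+.5-[x0,y0])*m).astype(int); cv2.line(i,tuple(int(v) for v in q[0]),tuple(int(v) for v in q[1]),col,1,cv2.LINE_AA)
    P=lambda a,b,z: led+(a-4)*n+b*yy+z*u
    for a in(-7,7):
        for b in(-65,65): seg(P(a,b,0),P(a,b,200),(255,255,0))
        for z in(0,200): seg(P(a,-65,z),P(a,65,z),(255,255,0))
    cv2.imwrite('pics/o_%s.png'%c,i)
print(arm.get_state()['ft_force'])
E
```

```text
[-0.00777055  0.26172574 -0.14709905]
```

View pics/o_side16.png

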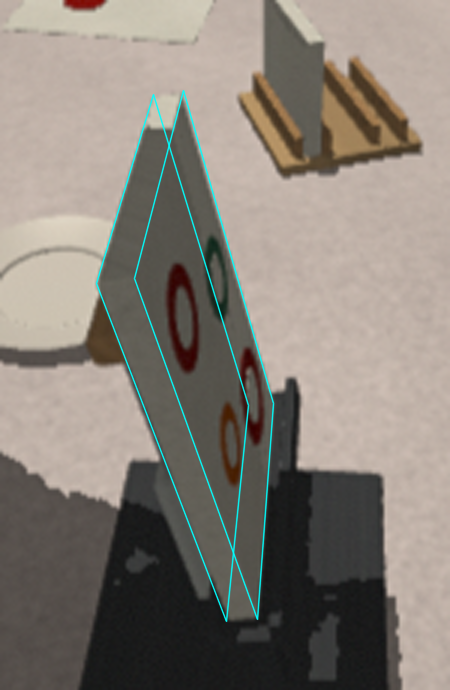

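View pics/o_scene16.png

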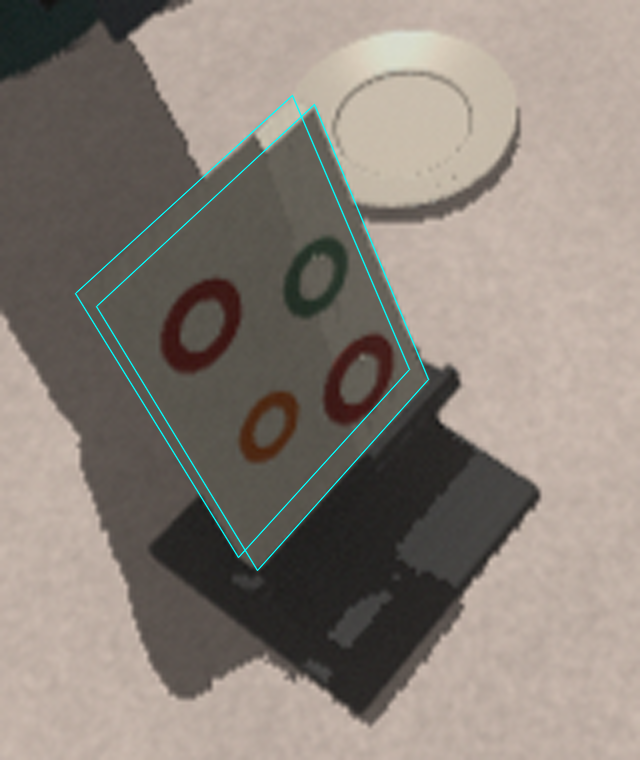

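View pics/scene16.png

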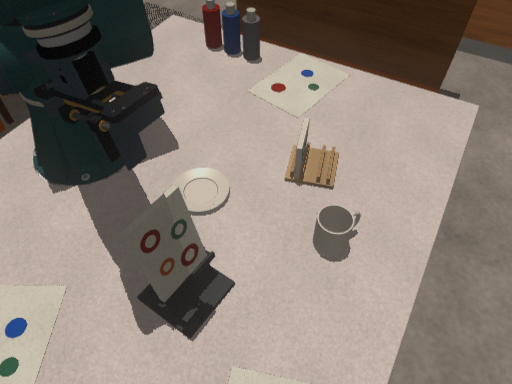

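The panel matches its goal outline in both views: centred, leaning on the bar, painted side forward. The mug, plate and square panel look unmoved and the gripper is clear, so I hand in.

```bash
python3 -c "
from bench import arm
print(arm.job_done())"
```

```text
the job is handed in; nothing more can be done
None
```

The job was handed in at about 25 s of the 67 s allowed; the hand-in reports no verdict.

**What I did:** I pulled the mast up by its crossbar until it stopped firmly, after 60 mm of travel. I then lifted the tall panel out of the rack, lowered it into the ledge channel, let go and backed off upwards.

**Checks that passed:**
- **Mast lock:** the lock button showed at the top of the sleeve's front. Pushing the bar 6 mm down met about 13 N, and the mast stayed up after I let go.
- **Panel on the ledge:** the ledge took its weight at the predicted height. In the last scene and side pictures it matches the goal outline within about 2 px: centred, leaning on the bar, painted side forward.
- **Everything else:** the square panel, mug and plate look unmoved by eye in the last picture. I did not measure them. The gripper was clear and the force reading was near zero.

**Checks that failed or disagreed:**
- **First grasp missed:** the fingers shut just above the crossbar, without measurable force. Both fixed cameras put the finger ends about 24 mm short of the reported TCP. I used that offset from then on, and both later grips closed at the expected widths (27.9 mm on the bar, 13.8 mm on the panel).
- **Button recognition:** with the button visible, the network found nothing in the scene view. In the side view it reported a spot away from where the button is. I relied on the picture and the push test instead.

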